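# Tool-tether snap hooks from the slide tray onto the anchor eyes

### The arm

A 6-joint arm with a two-finger parallel gripper is mounted at the origin on the work surface; the furniture and walls round the work are solid. World frame = base frame: x ahead of the robot, y to its left, z up, the work surface at z = 0. Lengths are in mm, angles in rad, forces in N, time in s.
With the tool pointing down it reaches from about 325 to 900 mm from the base axis. Payload 6.1 kg.
Tool frame: the origin (TCP) lies midway between the tips of the shut fingers; the grasp point (between the pads) lies bot.tcp_to_grasp behind it (bot.tcp_to_grasp is the distance from the TCP to the grasp point, in mm); y points along the fingers, z is the direction in which the jaws open and shut, and the axes are right-handed (so a half turn about y gives the same grasp; the last joint's range is limited). The gripper opens to 87 mm and grips with 3 to 60 N. Pads are 19 mm wide; open, the fingers measure 117 mm over their backs; the gripper's body (75 mm by 190 mm) begins 51 mm behind the grasp point.
Start: joints at [-1.265, 0.22, 1.526, -0, 1.395, -0.126], TCP at [261.559, -567.629, 222.538] pointing down, gripper open.
Joint ranges: [-2.98, 2.98], [-0.91, 2.08], [0.09, 2.57], [-1.24, 4.39], [0.2, 2.65], [-2.68, 2.68]. Speed limits (rad/s): [2.57, 2.57, 3.01, 3.14, 3.14, 3.14].

### API

Orientations are given as [roll, pitch, yaw] about the fixed x, y, z axes, in that order (R = Rz(yaw) Ry(pitch) Rx(roll)).
In Python, from plant import bot gives the robot as it stands.
- The arm moves only by the tool move_arm, never from a script. Its argument "increments" is a list of rows, each an object with "hand": the closure, from -1 (fully open) to 1 (shut); "xyz": the shift along the tool's x, y, z normalised to -1 to 1, where 1 is 3 cm, a list of three; "twist": the turn about the tool's y normalised to -1 to 1, where 1 is 180 degrees. In form: [{"hand": hand, "xyz": [x, y, z], "twist": twist}, ...]. A call has 1 to 10 rows; each row shifts and turns the pose as measured when the row begins, along the tool's axes as they then stand; what a row does not reach is not made up. A row lasts 1/10 s, in which the tool goes at most 50 mm and 8.59 degrees, less where a joint would pass 70% of its speed; a pose out of reach is approached as far as the arm can. A call with a number of a shift or a turn outside -1 to 1 is refused whole. A call with a gripper value outside its range is refused whole. The fingers move at their own pace and stop on an object; "squeeze" is the grip in N (left out, the last holds). Time passes only in rows, so rows that do not move let the fingers close. It gives the time, the measured TCP pose, the force and the opening at its end, in the units of the state.
- bot.observe(): the state, without advancing time (a new reading comes with each control period).
- bot.grab_frame(name): name is "scene" or "side" or "wrist"; returns the picture (400x640x3 uint8, blue, green, red); there is no depth.
- bot.camera_info(name): a dict with "K" (3x3 intrinsics, pixels), "rvec" (rotation vector, rad) and "tvec" (3), from world to camera coordinates, as OpenCV has them. Camera axes: x right, y down, z forward; pixel columns grow to the right and rows downward; lengths in mm; the calibration is good to about 2 mm. The wrist camera is an equidistant fisheye: a pixel r from the principal point sees the ray r / f radians off the axis. A picture is of the moment at which its call begins: read the wrist's pose just before it. camera_info takes no time and is no camera call; for the wrist camera it gives the pose at the moment of the call.
- bot.sign_off(): hands the job in, once; it reports no verdict.
Trained networks look in the newest picture that a camera, given by its name, has taken for a name from the list of things; names that differ only in an ending like _2 or _b are one class to them, and where a whole thing is asked for, a point or a joint stands for the part that bears it (a point fixed in the world has none). Each returns a list of dicts, best first, with "confidence" (0 to 1); they miss things now and then, are a little off and sometimes report something else, mostly with a low value. They report only what shows in the picture. A call takes as long as a camera call. They do not tell look-alikes from the thing itself.
- bot.boxes_of(camera, label): "box" ([left, top, right, bottom] as shares, 0 to 1, of the picture: columns of its width, rows of its height, round what is visible of it).
- bot.landmark_of(camera, label): "at" ([column, row] as shares, 0 to 1, of the picture: columns of its width, rows of its height: a listed point, or the origin of a listed thing).
The state is a dict: "clock": time; "joint_positions": joint angles; "joint_vel": joint speeds; "joint_efforts": joint torques, N m; "ee_pos": TCP position; "tcp_rot": TCP orientation; "ft_force": force on the tool from outside, world axes, zero at the start; "torque": the same for the moment, N m; "grip_width": finger opening in mm.
Only numpy, scipy, OpenCV 4.12 (cv2) and the standard library are available. Lean on these libraries where they do the work, as an engineer would, in place of code of your own. Each camera call takes 0.05 s, during which the arm holds its last target. There are 200 camera calls.

### The job

Take the pull hook from the top of the tray unit, hook it into the tray's finger hole and pull the tray all the way out with it; the pull hook belongs back on top of the unit, lying flat, when you have done with it. Press every snap hook from the tray (there are two or three) onto an eye of the anchor plate, one to an eye, until the front leg of the eye has passed the gate and the gate has sprung shut behind it, and leave it lying flat on the plate. Only then slide the empty tray fully home again; leave the other things on the bench alone.

Things in the scene. Friction and masses are not known exactly. Their poses are not given: they have to be found in the camera images.
- tray_unit: Low painted-metal tray unit on the bench, 150 (x) x 236 (y) x 54 mm high, fixed; its front, open side faces its own -x (towards the robot). Origin: centre of its underside. Its flat top (z 54 mm) is where the pull hook lies. The unit's x axis is the slide direction; the tray comes out along -x.
- tray (a joint): Travel of the aluminium tray, m: 0 = fully home, 0.12 = fully out (end stop). 2 N of friction, damping 4 N s/m; stays where it is left. Inside 218 mm wide, 122 mm deep, floor 8 mm above the bench; side and back walls reach 20 mm, the front wall 36 mm above the bench. When home the front wall is flush with the unit's front, 75 mm ahead (-x) of the unit's origin.
- finger_hole (a point): Centre of the finger hole at the upper face of the flange on the tray front, 36 mm above the bench, moving with the tray. The flange is 5 mm thick, 90 mm wide, and stands 36 mm out from the tray front; the hole is 24 mm along the slide and 40 mm across, its centre 18 mm behind the flange's front edge. Axes as the unit's.
- pull_hook: Pull hook: a grey block handle 50 (x) x 20 (y) x 26 mm high with a steel rod of 8 mm diameter that leaves its +x end at 21 mm height, runs forward to x = 55 mm and turns straight down. Origin: centre of the handle's underside; x towards the rod, z up as it lies. 0.12 kg. The rod's underside is 17 mm above the level of the tip. Starts on top of the tray unit.
- hook_tip (a point): Lowest point of the pull hook's down-turned end, at 55, 0, 0 mm in the pull hook's frame (level with the handle's underside).
- anchor_plate: Dark steel plate 140 (x) x 210 (y) x 5 mm, fixed on the bench, with three upright rigid eyes in a row along y, 70 mm apart. Origin on the underside below the middle eye's front leg; the plate reaches from x = -75 to +65 mm. Snap hooks are pressed on along the plate's +x.
- eye_1 (a point): Foot of the front leg (8 mm diameter, on the plate's top face, 5 mm above the bench) of the left (+y) eye. The eye is a closed staple of 8 mm rod standing in the plate's x-z plane: front leg here, rear leg 56 mm further along plate +x, top at 41 mm above the bench. Axes as the plate's.
- eye_2 (a point): Foot of the front leg (8 mm diameter, on the plate's top face, 5 mm above the bench) of the middle eye. The eye is a closed staple of 8 mm rod standing in the plate's x-z plane: front leg here, rear leg 56 mm further along plate +x, top at 41 mm above the bench. Axes as the plate's.
- eye_3 (a point): Foot of the front leg (8 mm diameter, on the plate's top face, 5 mm above the bench) of the right (-y) eye. The eye is a closed staple of 8 mm rod standing in the plate's x-z plane: front leg here, rear leg 56 mm further along plate +x, top at 41 mm above the bench. Axes as the plate's.
- snap_hook_1: Snap hook lying flat: black block grip 40 (x) x 14 (y) x 28 mm high, then a U-shaped steel jaw of 9 mm rod (z 0 to 10 mm), open to +x. Origin: centre of the grip's underside; x towards the mouth. Jaw: inner back at x = 30, arms end at x = 82 mm, inner width 27, outer width 45 mm. About 0.07 kg. Starts in the closed tray, mouth away from the robot. Absent in some runs.
- snap_hook_1_gate (a joint): Angle of that hook's sprung gate across the mouth (26 mm long, 6 mm thick, hinged at x = 76, y = 13 mm), rad: 0 = shut, up to 1.45 = swung into the jaw; opens only inwards, 1 to 4 N at the gate. A leg pressed against it has passed, and it springs shut, once the leg's centre is at about x = 42 mm or less in the hook's frame; the leg can go to x = 34 mm.
- snap_hook_2: Snap hook lying flat: black block grip 40 (x) x 14 (y) x 28 mm high, then a U-shaped steel jaw of 9 mm rod (z 0 to 10 mm), open to +x. Origin: centre of the grip's underside; x towards the mouth. Jaw: inner back at x = 30, arms end at x = 82 mm, inner width 27, outer width 45 mm. About 0.07 kg. Starts in the closed tray, mouth away from the robot. Absent in some runs.
- snap_hook_2_gate (a joint): Angle of that hook's sprung gate across the mouth (26 mm long, 6 mm thick, hinged at x = 76, y = 13 mm), rad: 0 = shut, up to 1.45 = swung into the jaw; opens only inwards, 1 to 4 N at the gate. A leg pressed against it has passed, and it springs shut, once the leg's centre is at about x = 42 mm or less in the hook's frame; the leg can go to x = 34 mm.
- snap_hook_3: Snap hook lying flat: black block grip 40 (x) x 14 (y) x 28 mm high, then a U-shaped steel jaw of 9 mm rod (z 0 to 10 mm), open to +x. Origin: centre of the grip's underside; x towards the mouth. Jaw: inner back at x = 30, arms end at x = 82 mm, inner width 27, outer width 45 mm. About 0.07 kg. Starts in the closed tray, mouth away from the robot. Absent in some runs.
- snap_hook_3_gate (a joint): Angle of that hook's sprung gate across the mouth (26 mm long, 6 mm thick, hinged at x = 76, y = 13 mm), rad: 0 = shut, up to 1.45 = swung into the jaw; opens only inwards, 1 to 4 N at the gate. A leg pressed against it has passed, and it springs shut, once the leg's centre is at about x = 42 mm or less in the hook's frame; the leg can go to x = 34 mm.
- tip_cleaner: Round black tip cleaner tin, 64 mm wide, 37 mm high. Bystander: leave alone. Origin: centre of its underside.
- solder_spool: Solder wire spool standing on its flange, 62 mm wide, 76 mm high. Bystander: leave alone. Origin: centre of its underside.
- needle_pliers: Needle pliers lying flat, 134 mm long. Bystander: leave alone. Origin: centre of its underside.
Things that resemble listed ones, but are neither listed nor needed, are in the scene too. What is meant by the pull_hook is not blue, and is the larger of those in its own colour.

How it is judged:
By the outcome, as a careful person would: the job done as asked, in the order asked, and still so for the second after the job is handed in, with the robot touching nothing.
Of snap_hook_1, snap_hook_2, snap_hook_3 only 2 to 3 are there at a start; the rules pass over those that are not, and their reading is None.
At some moment in a run one of pull_hook, snap_hook_1, snap_hook_2, snap_hook_3 may be knocked a few centimetres aside while the robot is not near it.
It also fails if it takes over 208 s, if anything falls off the work surface, if the arm or the gripper's body presses on something with over 40 N, if the wrist force passes 120 N, or if a joint passes its speed limit or range.

## Working session

There is one attempt and no reset: what is moved stays moved. The work goes in short steps, Python scripts to look and compute and a tool call to move; the robot and the scene stay as the last step left them, time stands still between calls to the robot, and variables do not carry over. Pictures are saved under pics/ and viewed, about 12 in all and at most 16, crops included, and the job is handed in when it is done.

Besides the shell and the picture viewer there is one more tool, called after "Emit:" as name([rows], argument=value, ...), one row to a line, values as JSON. move_arm: Moves the arm, as the interface text tells. Its arguments: {"type":"object","properties":{"increments":{"type":"array"},"squeeze":{"type":"number"}},"required":["increments"]}

```bash
ls; mkdir -p pics; python3 - <<'E'
from plant import bot
import cv2,numpy as np
s=bot.observe(); print(s, bot.tcp_to_grasp)
for n in("scene","side","wrist"):
    im=bot.grab_frame(n); cv2.imwrite(f"pics/a_{n}.png",im)
    print(n,bot.camera_info(n))
    for l in("pull_hook","snap_hook_1","finger_hole","eye_1","hook_tip","tray_unit","anchor_plate","tip_cleaner","solder_spool","needle_pliers"):
        print(l,[(np.round(np.array(d["at"])*[640,400]).tolist(),round(d["confidence"],2)) for d in bot.landmark_of(n,l)])
E
```

```text
pics
{'clock': 0.0, 'joint_positions': array([-1.26512062e+00,  2.21254082e-01,  1.52762796e+00, -3.45577646e-06,
        1.39469643e+00, -1.26100543e-01]), 'joint_vel': array([-0.00056117, -0.00169698,  0.00118363,  0.00106781, -0.00055382,
        0.0016638 ]), 'joint_efforts': array([-1.21634468e-03, -4.94612718e+01, -3.87379718e+01,  7.00833765e-02,
        5.74202416e-02, -1.48243726e-04]), 'ee_pos': array([ 261.35665281, -567.03552505,  221.4110255 ]), 'tcp_rot': array([-1.57276681e+00,  2.46375914e-04, -2.70981604e+00]), 'ft_force': array([-0.45018802,  0.14787446,  0.18350897]), 'torque': array([ 0.02119309, -0.02553869,  0.00312344]), 'grip_width': 86.80666507781741} 18.700000000000003
scene {'K': array([[389.0439573 ,   0.        , 319.7029264 ],
       [  0.        , 389.0439573 , 197.64428685],
       [  0.        ,   0.        ,   1.        ]]), 'rvec': array([ 1.32916508, -2.21965777,  0.91196905]), 'tvec': array([ 345.395824  ,  351.9082785 , 1033.31311117])}
pull_hook [([381.0, 146.0], 0.62), ([361.0, 174.0], 0.61), ([350.0, 238.0], 0.52), ([357.0, 156.0], 0.43)]
snap
[... 916 characters left out ...]
, 223.0], 0.55), ([425.0, 270.0], 0.47)]
tray_unit [([392.0, 237.0], 0.8)]
anchor_plate [([271.0, 188.0], 0.97), ([260.0, 171.0], 0.53)]
tip_cleaner [([311.0, 293.0], 0.41)]
solder_spool [([257.0, 170.0], 0.61), ([414.0, 226.0], 0.27)]
needle_pliers [([286.0, 172.0], 0.46)]
wrist {'K': array([[309.70691629,   0.        , 315.35638744],
       [  0.        , 309.70691629, 199.59949082],
       [  0.        ,   0.        ,   1.        ]]), 'rvec': array([-2.44663666,  1.5672309 ,  0.21243877]), 'tvec': array([-625.21517611,  -31.9549028 ,  388.86168582])}
pull_hook []
snap_hook_1 []
finger_hole []
eye_1 []
hook_tip []
tray_unit []
anchor_plate []
tip_cleaner []
solder_spool []
needle_pliers []
```

```bash
cat > h.py <<'E'
from plant import bot
import cv2,numpy as np
from scipy.spatial.transform import Rotation as R
def ray(n,px,ci=None):
    ci=ci or bot.camera_info(n); K=ci["K"]; Rm=cv2.Rodrigues(ci["rvec"])[0]
    p=(np.array(px,float)-[K[0,2],K[1,2]])/K[0,0]
    if n=="wrist":
        r=np.hypot(*p); d=np.array([*(p*np.sin(r)/max(r,1e-9)),np.cos(r)])
    else: d=np.array([*p,1.])
    return -Rm.T@ci["tvec"], Rm.T@(d/np.linalg.norm(d))
def atz(n,px,z,ci=None):
    o,d=ray(n,px,ci); return o+d*(z-o[2])/d[2]
def tri(*obs):  # (o,d) rays
    A=sum(np.eye(3)-np.outer(d,d) for o,d in obs); b=sum((np.eye(3)-np.outer(d,d))@o for o,d in obs)
    x=np.linalg.solve(A,b); return x,[np.linalg.norm((np.eye(3)-np.outer(d,d))@(x-o)) for o,d in obs]
def proj(n,X,ci=None):
    ci=ci or bot.camera_info(n); X=np.atleast_2d(np.array(X,float)); K=ci["K"]
    c=(cv2.Rodrigues(ci["rvec"])[0]@X.T).T+ci["tvec"]
    if n=="wrist":
        rr=np.hypot(c[:,0],c[:,1]); th=np.arctan2(rr,c[:,2]); q=c[:,:2]*(th/np.maximum(rr,1e-9))[:,None]
    else: q=c[:,:2]/c[:,2:]
    return q*K[0,0]+[K[0,2],K[1,2]]
def marks(n,l): return [(np.array(d["at"])*[640,400],round(d["confidence"],2)) for d in bot.landmark_of(n,l)]
E
python3 - <<'E'
import cv2,numpy as np
from h import *
a=cv2.imread("pics/a_scene.png");b=cv2.imread("pics/a_side.png")
A=cv2.resize(a[110:310,200:460],(780,600),interpolation=cv2.INTER_CUBIC)
B=cv2.resize(b[130:330,220:480],(780,600),interpolation=cv2.INTER_CUBIC)
cv2.imwrite("pics/b1.png",A);cv2.imwrite("pics/b2.png",B)
E
```

```text
(no output)
```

View pics/b1.png

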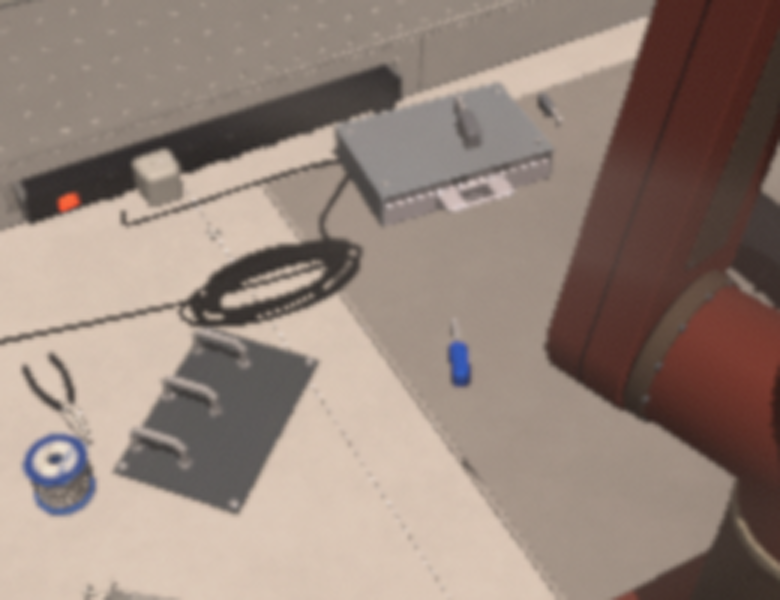

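View pics/b2.png

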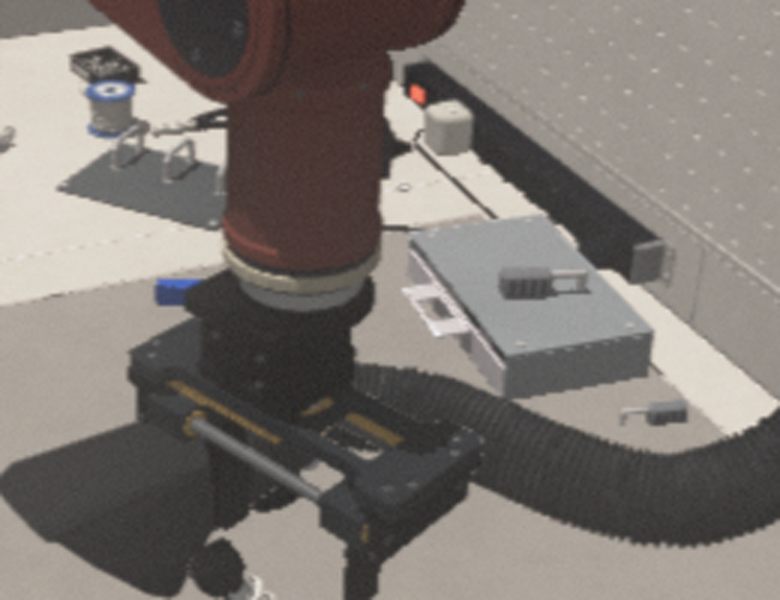

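The grey hook on the unit's top is at scene (356,152) and side (395,224). A smaller grey one lies on the bench beside the unit at scene (383,146) and side (442,267), and a blue one at scene (353,230). The larger grey one on the unit fits the description; I'll confirm it with a wrist crop.

```bash
python3 - <<'E'
from h import *
np.set_printoptions(suppress=True,precision=1)
def t(n,a,b):
    x,r=tri(ray("scene",a),ray("side",b)); print(n,x,np.round(r,1))
t("hookpull",(357,156),(394,229))
t("small",(381,146),(440,270))
t("tip",(351,146),(414,223))
t("fh",(358,174),(363,232))
t("unit",(346,164),(392,237))
t("e1",(284,231),(294,194));t("e2",(269,245),(276,191));t("e3",(259,265),(258,185))
t("plate",(273,246),(271,188))
# unit top corners by crop px /3
S=lambda p:(200+p[0]/3,110+p[1]/3); D=lambda p:(220+p[0]/3,130+p[1]/3)
for a,b in (((338,130),(411,240)),((385,198),(411,240)),((552,155),(503,372)),((500,86),(651,338))):
    print("top@54",atz("scene",S(a),54),atz("side",D(b),54))
print("top back side",atz("side",D((545,217)),54))
for p in ((110,330),(135,470),(238,512),(318,360),(195,330)): print("plate",atz("scene",S(p),5))
print(atz("side",(311,293),0),atz("scene",S((459,360)),10))
E
```

```text
hookpull [ 683.8 -132.7   52.8] [0. 0.]
small [ 740.8 -288.1    1.9] [2.1 2.1]
tip [ 742.3 -140.1   61.4] [3.2 3.2]
fh [608.  -91.6  37.2] [1.4 1.4]
unit [ 704.  -100.8    6.1] [4.2 4.2]
e1 [519.1 248.3   8.3] [3.7 3.7]
e2 [483.  313.1   2.1] [4.9 4.9]
e3 [431.2 369.7   4.5] [0. 0.]
plate [462.2 307.3  19.1] [3.5 3.5]
top@54 [776.    7.6  54. ] [634.4   2.7  54. ]
top@54 [635.5  17.5  54. ] [634.4   2.7  54. ]
top@54 [ 606.9 -202.2   54. ] [ 602.3 -237.5   54. ]
top@54 [ 756.4 -222.8   54. ] [ 755.7 -239.1   54. ]
top back side [788.   -3.7  54. ]
plate [636.1 368.    5. ]
plate [445.2 409.2   5. ]
plate [351.2 337.9   5. ]
plate [486.8 182.7   5. ]
plate [591.  284.2   5. ]
[ 380.9 -249.9    0. ] [410.5  49.7  10. ]
```

```bash
cat >> h.py <<'E'
def psi():
    r=bot.observe(); a=R.from_euler("xyz",r["tcp_rot"]).as_matrix(); return r,a
def plan(target,yaw,rows=None):
    """print tool-axis move in units(30mm) and twist in units(180deg)"""
    r,a=psi(); d=a.T@(np.array(target,float)-r["ee_pos"]); y=np.arctan2(a[1,0],a[0,0])
    dy=(yaw-y+np.pi)%(2*np.pi)-np.pi
    print("t",round(r["clock"],2),"tcp",r["ee_pos"].round(1),"psi",round(y,3),"F",r["ft_force"].round(1),"w",round(r["grip_width"],1))
    print("move units",(d/30).round(3),"mm",d.round(1),"twist",round(-dy/np.pi,3),"rows8.59deg",round(abs(dy)/np.radians(8.59),1))
E
python3 - <<'E'
from h import *
r,a=psi(); ci=bot.camera_info("wrist"); Rm=cv2.Rodrigues(ci["rvec"])[0]
print(a.T@(-Rm.T@ci["tvec"]-r["ee_pos"])); print(a.T@Rm.T)
plan((560,-90,280),-3.27)
E
```

```text
[-7.30429926e+01 -1.61237626e+02 -8.50287889e-02]
[[ 2.81685129e-04  9.63555429e-01  2.67508608e-01]
 [-8.66663100e-04 -2.67508283e-01  9.63555171e-01]
 [ 9.99999585e-01 -5.03259002e-04  7.59724830e-04]]
t 1.65 tcp [ 261.6 -567.6  222.5] psi -2.71 F [0.3 0.8 0.3] w 86.9
move units [-15.698  -1.915 -10.297] mm [-470.9  -57.5 -308.9] twist 0.178 rows8.59deg 3.7
```

Emit:
move_arm([
  {"hand":-1,"xyz":[0,-0.5,0],"twist":0.0445},
  {"hand":-1,"xyz":[0,-0.5,0],"twist":0.0445},
  {"hand":-1,"xyz":[0,-0.5,0],"twist":0.0445},
  {"hand":-1,"xyz":[0,-0.5,0],"twist":0.0445},
  {"hand":-1,"xyz":[-0.43,0,-0.95],"twist":0},
  {"hand":-1,"xyz":[-0.43,0,-0.95],"twist":0},
  {"hand":-1,"xyz":[-0.43,0,-0.95],"twist":0},
  {"hand":-1,"xyz":[-0.43,0,-0.95],"twist":0},
  {"hand":-1,"xyz":[-0.43,0,-0.95],"twist":0},
  {"hand":-1,"xyz":[-0.43,0,-0.95],"twist":0},
])

```text
clock: 2.65
ee_pos: [364.4, -408.2, 284.5]
tcp_rot: [-1.57, -0.0, 2.983]
ft_force: [-0.2, -0.8, -0.0]
grip_width: 87.3
```

Emit:
move_arm([
  {"hand":-1,"xyz":[-0.43,0,-0.95],"twist":0},
  {"hand":-1,"xyz":[-0.43,0,-0.95],"twist":0},
  {"hand":-1,"xyz":[-0.43,0,-0.95],"twist":0},
  {"hand":-1,"xyz":[-0.43,0,-0.95],"twist":0},
  {"hand":-1,"xyz":[-0.43,0,-0.95],"twist":0},
  {"hand":-1,"xyz":[-0.43,0,-0.95],"twist":0},
  {"hand":-1,"xyz":[-0.43,0,-0.95],"twist":0},
  {"hand":-1,"xyz":[-0.43,0,-0.95],"twist":0},
  {"hand":-1,"xyz":[-0.43,0,-0.95],"twist":0},
  {"hand":-1,"xyz":[-0.43,0,-0.95],"twist":0},
])

```text
clock: 3.65
ee_pos: [542.9, -135.5, 286.1]
tcp_rot: [-1.568, 0.004, 2.982]
ft_force: [0.4, -0.3, 0.5]
grip_width: 86.9
```

```bash
python3 - <<'E'
from h import *
plan((560,-90,280),-3.27)
ci=bot.camera_info("wrist"); im=bot.grab_frame("wrist"); cv2.imwrite("pics/c.png",im); np.save("c.npy",ci,allow_pickle=True)
for l in("pull_hook","hook_tip","finger_hole","tray_unit"):
    for p,c in marks("wrist",l): print(l,p.round(),c,[atz("wrist",p,z,ci).round(1) for z in (36,54)])
E
```

```text
t 3.65 tcp [ 542.9 -135.5  286.1] psi 2.982 F [ 0.4 -0.3  0.5] w 86.9
move units [-0.322  0.201 -1.588] mm [ -9.6   6.  -47.6] twist -0.01 rows8.59deg 0.2
pull_hook [293.  63.] 0.82 [array([ 690.5, -130.8,   36. ]), array([ 687.1, -131.5,   54. ])]
pull_hook [395.  21.] 0.68 [array([ 732.8, -276.5,   36. ]), array([ 727.6, -270.8,   54. ])]
hook_tip [303.  24.] 0.81 [array([ 743.3, -151.9,   36. ]), array([ 737.7, -151.6,   54. ])]
hook_tip [398.  47.] 0.59 [array([ 695.4, -273.8,   36. ]), array([ 691.8, -268.2,   54. ])]
finger_hole [275. 125.] 0.95 [array([612.6, -94.1,  36. ]), array([612.7, -96.4,  54. ])]
tray_unit [276.  64.] 0.9 [array([ 693.3, -108.7,   36. ]), array([ 689.8, -110.3,   54. ])]
```

View pics/c.png

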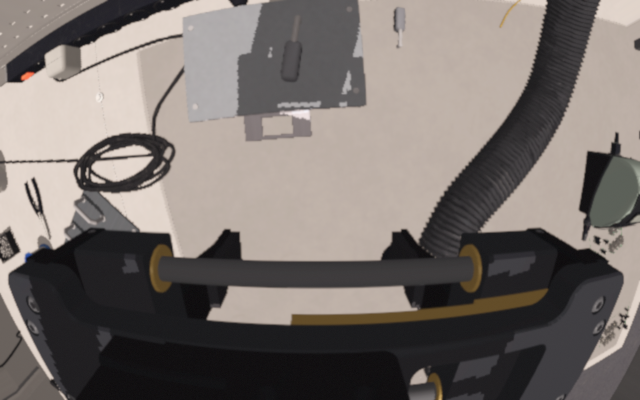

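The wrist view shows the larger grey hook on the unit with its handle at (291,60) and rod up to (297,20). The small look-alike is on the bench at (400,20), and the finger hole is at (277,124). I'll move closer for a confirming crop and a second measurement.

Emit:
move_arm([
  {"hand":-1,"xyz":[-0.8,0.25,-0.13],"twist":0},
  {"hand":-1,"xyz":[-0.8,0.25,-0.13],"twist":0},
  {"hand":-1,"xyz":[-0.8,0.25,-0.13],"twist":0},
  {"hand":-1,"xyz":[-0.8,0.25,-0.13],"twist":0},
  {"hand":-1,"xyz":[-0.8,0.25,-0.13],"twist":0},
  {"hand":-1,"xyz":[0,0,0],"twist":0},
])

```text
clock: 4.5
ee_pos: [664.5, -146.3, 248.5]
tcp_rot: [-1.565, 0.004, 2.972]
ft_force: [-0.7, 0.9, 0.3]
grip_width: 86.8
```

```bash
python3 - <<'E'
from h import *
plan((684,-132,120),-3.27)
c0=np.load("c.npy",allow_pickle=True).item()
ci=bot.camera_info("wrist"); im=bot.grab_frame("wrist"); cv2.imwrite("pics/d.png",cv2.resize(im[20:300,140:480],(680,560)))
old={"pull_hook":(293,63),"hook_tip":(303,24),"finger_hole":(275,125),"tray_unit":(276,64)}
for l in old:
    for p,c in marks("wrist",l): print(l,p.round(),c,[atz("wrist",p,z,ci).round(1) for z in (36,54)],"tri",tri(ray("wrist",old[l],c0),ray("wrist",p,ci))[0].round(1))
E
```

```text
t 4.5 tcp [ 664.5 -146.3  248.5] psi 2.972 F [-0.7  0.9  0.3] w 86.8
move units [-0.541  4.282 -0.606] mm [-16.2 128.4 -18.2] twist -0.013 rows8.59deg 0.3
pull_hook [300. 165.] 0.9 [array([ 681.8, -131.9,   36. ]), array([ 684.4, -133.2,   54. ])] tri [ 685.8 -132.7   62.9]
pull_hook [409.  98.] 0.86 [array([ 742.4, -277.5,   36. ]), array([ 742. , -271.7,   54. ])] tri [ 689.3 -163.6  312.3]
hook_tip [407. 126.] 0.95 [array([ 708.3, -269.8,   36. ]), array([ 709.7, -264.4,   54. ])] tri [ 702.7 -178.   239.7]
hook_tip [305. 117.] 0.57 [array([ 737.7, -147.4,   36. ]), array([ 737.6, -147.9,   54. ])] tri [ 737.3 -149.9   55. ]
hook_tip [232. 310.] 0.51 [array([487.7,   9.2,  36. ]), array([499.7,   1.2,  54. ])] tri [ 665.  -131.8  312.8]
finger_hole [281. 221.] 0.55 [array([615.2, -94.1,  36. ]), array([621. , -97.1,  54. ])] tri [612.9 -92.8  28.9]
tray_unit [279. 150.] 0.82 [array([ 704.9, -109.5,   36. ]), array([ 706.3, -111.8,   54. ])] tri [ 701.5 -104.6   -4. ]
```

View pics/d.png

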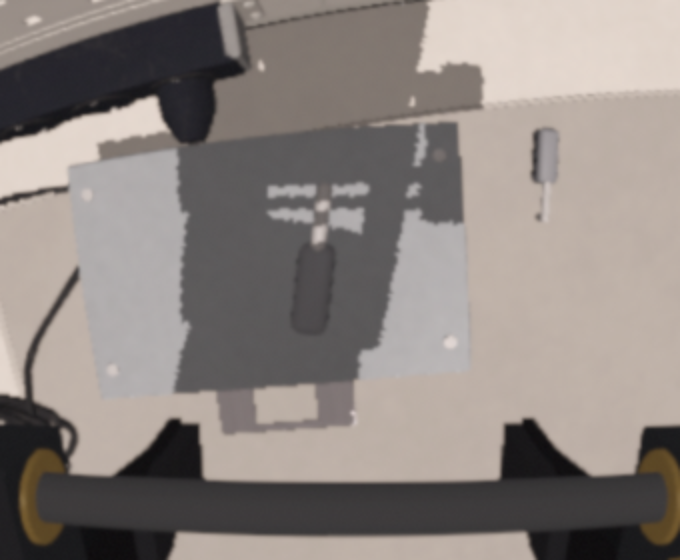

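The crop confirms it: the large grey pull hook on the unit has its handle at crop (314,287) and rod to (323,185). The smaller twin on the bench is at (545,175).

```bash
python3 - <<'E'
from h import *
ci=bot.camera_info("wrist")
P=lambda p,z:atz("wrist",(140+p[0]/2,20+p[1]/2),z,ci)
f,b,t=P((319,244),79),P((310,332),79),P((323,187),79)
for a,c in((f,b),(t,b)): print(a.round(1),c.round(1),np.arctan2(*(a-c)[[1,0]]).round(3),np.linalg.norm(a-c).round(1))
C=[P(p,54) for p in((70,165),(457,123),(469,372),(102,397))]
print(np.round(C,1)); print("centre",np.mean(C,0))
for i,j in((0,1),(3,2),(3,0),(2,1)): d=C[j]-C[i]; print(np.arctan2(d[1],d[0]).round(3),np.linalg.norm(d).round(1))
for p in((253,385),(317,383),(313,424),(256,424)): print("hole",P(p,36).round(1))
E
```

```text
[ 711.5 -137.9   79. ] [ 664.5 -124.3   79. ] -0.281 49.0
[ 741.5 -145.4   79. ] [ 664.5 -124.3   79. ] -0.267 79.9
[[ 788.9    5.2   54. ]
 [ 767.1 -227.2   54. ]
 [ 618.2 -213.    54. ]
 [ 641.1   19.5   54. ]]
centre [ 703.84307212 -103.87979464   54.        ]
-1.664 233.4
-1.669 233.7
-0.097 148.5
-0.095 149.7
hole [627.6 -77.4  36. ]
hole [ 622.  -118.4   36. ]
hole [ 594.8 -110.6   36. ]
hole [601.  -73.6  36. ]
```

Emit:
move_arm([
  {"hand":-1,"xyz":[0,0,0],"twist":0.0335},
  {"hand":-1,"xyz":[-0.6,0.4,-0.7],"twist":0},
  {"hand":-1,"xyz":[0,0.9,0],"twist":0},
  {"hand":-1,"xyz":[0,0.9,0],"twist":0},
  {"hand":-1,"xyz":[0,0.9,0],"twist":0},
  {"hand":-1,"xyz":[0,0.9,0],"twist":0},
  {"hand":-1,"xyz":[0,0.9,0],"twist":0},
  {"hand":-1,"xyz":[0,0,0],"twist":0},
])

```text
clock: 5.55
ee_pos: [688.0, -134.1, 112.7]
tcp_rot: [-1.564, 0.024, 2.86]
ft_force: [-1.0, -0.4, -0.6]
grip_width: 86.8
```

```bash
python3 - <<'E'
from h import *
plan((687.5,-131,57),2.867)
E
```

```text
t 5.55 tcp [ 688.  -134.1  112.7] psi 2.86 F [-1.  -0.4 -0.6] w 86.8
move units [ 0.09   1.854 -0.108] mm [ 2.7 55.6 -3.3] twist -0.002 rows8.59deg 0.0
```

Emit:
move_arm([
  {"hand":-1,"xyz":[0.09,0.6,-0.1],"twist":0},
  {"hand":-1,"xyz":[0,0.6,0],"twist":0},
  {"hand":-1,"xyz":[0,0.4,0],"twist":0},
  {"hand":-1,"xyz":[0,0.2,0],"twist":0},
  {"hand":1,"xyz":[0,0,0],"twist":0},
  {"hand":1,"xyz":[0,0,0],"twist":0},
  {"hand":1,"xyz":[0,0,0],"twist":0},
  {"hand":1,"xyz":[0,0,0],"twist":0},
  {"hand":1,"xyz":[0,0,0],"twist":0},
  {"hand":1,"xyz":[0,0,0],"twist":0},
], squeeze=35)

```text
clock: 6.55
ee_pos: [692.4, -134.0, 67.8]
tcp_rot: [-1.564, 0.039, 2.859]
ft_force: [-0.4, 0.4, 0.1]
grip_width: 47.0
```

```bash
python3 - <<'E'
from h import *
plan((687.5,-131,57),2.867); print(bot.observe()["tcp_rot"])
E
```

```text
t 6.55 tcp [ 692.4 -134.    67.8] psi 2.859 F [-0.4  0.4  0.1] w 47.0
move units [ 0.198  0.352 -0.053] mm [ 5.9 10.5 -1.6] twist -0.003 rows8.59deg 0.1
[-1.56360132  0.03850975  2.85897815]
```

Emit:
move_arm([
  {"hand":-1,"xyz":[0.15,0.25,-0.05],"twist":0},
  {"hand":-0.3,"xyz":[0.05,0.15,0],"twist":0},
  {"hand":0,"xyz":[0,0,0],"twist":0},
])

```text
clock: 6.85
ee_pos: [687.3, -130.7, 54.9]
tcp_rot: [-1.564, 0.039, 2.859]
ft_force: [0.8, 1.3, 1.5]
grip_width: 52.8
```

```bash
python3 - <<'E'
from h import *
plan((687.5,-131,56),2.867); print(bot.observe()["tcp_rot"])
E
```

```text
t 6.85 tcp [ 687.3 -130.7   54.9] psi 2.859 F [0.8 1.3 1.5] w 52.8
move units [-0.011 -0.036  0.009] mm [-0.3 -1.1  0.3] twist -0.003 rows8.59deg 0.1
[-1.56396294  0.03922127  2.85885803]
```

Emit:
move_arm([
  {"hand":0,"xyz":[0,-0.07,0],"twist":0},
  {"hand":1,"xyz":[0,0,0],"twist":0},
  {"hand":1,"xyz":[0,0,0],"twist":0},
  {"hand":1,"xyz":[0,0,0],"twist":0},
  {"hand":1,"xyz":[0,0,0],"twist":0},
  {"hand":1,"xyz":[0,0,0],"twist":0},
  {"hand":1,"xyz":[0,0,0],"twist":0},
  {"hand":1,"xyz":[0,0,0],"twist":0},
])

```text
clock: 7.65
ee_pos: [686.9, -130.6, 56.8]
tcp_rot: [-1.564, 0.038, 2.859]
ft_force: [1.1, -0.3, 0.4]
grip_width: 19.6
```

```bash
python3 - <<'E'
from h import *
plan((687.5,-131,56),2.867); print(bot.observe()["tcp_rot"])
E
```

```text
t 7.65 tcp [ 686.9 -130.6   56.8] psi 2.859 F [ 1.1 -0.3  0.4] w 19.6
move units [-0.022  0.027  0.007] mm [-0.7  0.8  0.2] twist -0.003 rows8.59deg 0.1
[-1.56383884  0.03836193  2.85894198]
```

Emit:
move_arm([
  {"hand":1,"xyz":[0,-0.6,0],"twist":0},
  {"hand":1,"xyz":[0,-0.6,0],"twist":0},
  {"hand":1,"xyz":[0,0,0],"twist":-0.0295},
  {"hand":1,"xyz":[0,0,0],"twist":-0.03},
  {"hand":1,"xyz":[0,0,0],"twist":0},
])

```text
clock: 8.15
ee_pos: [686.9, -130.4, 101.0]
tcp_rot: [-1.556, 0.04, 3.052]
ft_force: [-0.1, -0.4, -0.6]
grip_width: 19.8
```

```bash
python3 - <<'E'
from h import *
plan((557.3,-89.7,70),3.046); print(bot.observe()["tcp_rot"])
E
```

```text
t 8.15 tcp [ 686.9 -130.4  101. ] psi 3.052 F [-0.1 -0.4 -0.6] w 19.8
move units [ 4.463  0.84  -0.976] mm [133.9  25.2 -29.3] twist 0.002 rows8.59deg 0.0
[-1.55567447  0.04029253  3.0520227 ]
```

Emit:
move_arm([
  {"hand":1,"xyz":[0.56,0,-0.12],"twist":0},
  {"hand":1,"xyz":[0.56,0,-0.12],"twist":0},
  {"hand":1,"xyz":[0.56,0,-0.12],"twist":0},
  {"hand":1,"xyz":[0.56,0,-0.12],"twist":0},
  {"hand":1,"xyz":[0.56,0,-0.12],"twist":0},
  {"hand":1,"xyz":[0.56,0,-0.12],"twist":0},
  {"hand":1,"xyz":[0.56,0,-0.12],"twist":0},
  {"hand":1,"xyz":[0.56,0,-0.12],"twist":0},
  {"hand":1,"xyz":[0,0,0],"twist":0},
])

```text
clock: 9.05
ee_pos: [555.5, -88.3, 105.9]
tcp_rot: [-1.554, 0.054, 3.027]
ft_force: [0.4, 0.2, -0.8]
grip_width: 19.9
```

```bash
python3 - <<'E'
from h import *
plan((557.3,-89.7,60),3.046); print(bot.observe()["tcp_rot"])
ci=bot.camera_info("wrist"); im=bot.grab_frame("wrist")
cv2.imwrite("pics/e.png",cv2.resize(im[100:300,200:440],(720,600)))
for l in("hook_tip","finger_hole"):
    for p,c in marks("wrist",l): print(l,p.round(),c,[atz("wrist",p,z,ci).round(1) for z in (36,80,88)])
print(((proj("wrist",[611.4,-95.1,36],ci)-[200,100])*3).round())
E
```

```text
t 9.05 tcp [555.5 -88.3 105.9] psi 3.027 F [ 0.4  0.2 -0.8] w 19.9
move units [0.015 1.531 0.014] mm [ 0.5 45.9  0.4] twist -0.006 rows8.59deg 0.1
[-1.55404291  0.05357632  3.02719563]
hook_tip [490.  38.] 0.73 [array([ 691.6, -257. ,   36. ]), array([ 678.1, -226.3,   80. ]), array([ 675.6, -220.7,   88. ])]
hook_tip [316. 148.] 0.59 [array([607.7, -96. ,  36. ]), array([609.9, -95.4,  80. ]), array([610.3, -95.3,  88. ])]
[[342. 129.]]
```

View pics/e.png

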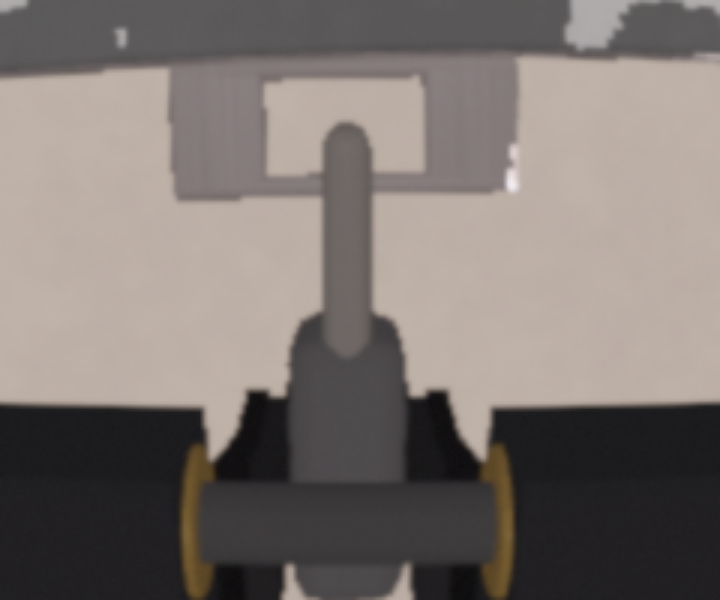

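The tip is over the finger hole: rod end at crop (346,128), hole spanning (265–425, 75–178). Descending.

Emit:
move_arm([
  {"hand":1,"xyz":[0,0.33,0],"twist":0},
  {"hand":1,"xyz":[0,0.33,0],"twist":0},
  {"hand":1,"xyz":[0,0.33,0],"twist":0},
  {"hand":1,"xyz":[0,0.33,0],"twist":0},
  {"hand":1,"xyz":[0,0.33,0],"twist":0},
  {"hand":1,"xyz":[0,0,0],"twist":0},
])

```text
clock: 9.8
ee_pos: [562.5, -91.5, 51.8]
tcp_rot: [-1.554, 0.056, 3.026]
ft_force: [0.2, -0.1, -1.4]
grip_width: 19.8
```

```bash
python3 - <<'E'
from h import *
plan((557.3,-89.7,26),3.046); print(bot.observe()["tcp_rot"])
E
```

```text
t 9.8 tcp [562.5 -91.5  51.8] psi 3.026 F [ 0.2 -0.1 -1.4] w 19.8
move units [ 0.229  0.848 -0.055] mm [ 6.9 25.4 -1.6] twist -0.006 rows8.59deg 0.1
[-1.55352409  0.05605915  3.02602862]
```

Emit:
move_arm([
  {"hand":1,"xyz":[0.2,0,-0.05],"twist":-0.005},
  {"hand":1,"xyz":[0.02,0.25,0],"twist":0},
  {"hand":1,"xyz":[0.02,0.25,0],"twist":0},
  {"hand":1,"xyz":[0.02,0.25,0],"twist":0},
  {"hand":1,"xyz":[0,0,0],"twist":0},
])

```text
clock: 10.3
ee_pos: [555.6, -89.4, 27.0]
tcp_rot: [-1.553, 0.056, 3.043]
ft_force: [-0.8, 0.5, -2.3]
grip_width: 19.5
```

```bash
python3 - <<'E'
from h import *
u=np.array([np.cos(-.096),np.sin(-.096),0])
T=np.array([557.3,-89.7,26])-132*u
plan(T,3.046); print(bot.observe()["tcp_rot"])
E
```

```text
t 10.3 tcp [555.6 -89.4  27. ] psi 3.043 F [-0.8  0.5 -2.3] w 19.5
move units [ 4.337 -0.208  0.017] mm [130.1  -6.2   0.5] twist -0.001 rows8.59deg 0.0
[-1.55253683  0.05583422  3.0433417 ]
```

Emit:
move_arm([
  {"hand":1,"xyz":[0.45,-0.02,0],"twist":0},
  {"hand":1,"xyz":[0.45,-0.02,0],"twist":0},
  {"hand":1,"xyz":[0.45,-0.02,0],"twist":0},
  {"hand":1,"xyz":[0.45,-0.02,0],"twist":0},
  {"hand":1,"xyz":[0.45,-0.02,0],"twist":0},
  {"hand":1,"xyz":[0.45,-0.02,0],"twist":0},
  {"hand":1,"xyz":[0.45,-0.02,0],"twist":0},
  {"hand":1,"xyz":[0.45,-0.02,0],"twist":0},
  {"hand":1,"xyz":[0.3,-0.02,0],"twist":0},
])

```text
clock: 11.2
ee_pos: [445.4, -80.0, 29.0]
tcp_rot: [-1.55, 0.077, 3.043]
ft_force: [2.6, 0.1, -3.0]
grip_width: 19.4
```

```bash
python3 - <<'E'
from h import *
u=np.array([np.cos(-.096),np.sin(-.096),0])
T=np.array([557.3,-89.7,26])-132*u
plan(T,3.046); print(bot.observe()["tcp_rot"])
E
```

```text
t 11.2 tcp [445.4 -80.   29. ] psi 3.043 F [ 2.6  0.1 -3. ] w 19.4
move units [ 0.662  0.05  -0.034] mm [19.9  1.5 -1. ] twist -0.001 rows8.59deg 0.0
[-1.54958284  0.07709989  3.04282292]
```

Emit:
move_arm([
  {"hand":1,"xyz":[0.2,0.02,-0.01],"twist":0},
  {"hand":1,"xyz":[0.2,0.02,0],"twist":0},
  {"hand":1,"xyz":[0.2,0.02,0],"twist":0},
  {"hand":1,"xyz":[0.1,0,0],"twist":0},
  {"hand":1,"xyz":[0,0,0],"twist":0},
])

```text
clock: 11.7
ee_pos: [428.9, -79.1, 28.7]
tcp_rot: [-1.548, 0.09, 3.042]
ft_force: [0.1, -0.0, -1.1]
grip_width: 19.2
```

```bash
python3 - <<'E'
from h import *
u=np.array([np.cos(-.096),np.sin(-.096),0])
T=np.array([557.3,-89.7,26])-132*u
plan(T,3.046); print(bot.observe()["tcp_rot"])
E
```

```text
t 11.7 tcp [428.9 -79.1  28.7] psi 3.042 F [ 0.1 -0.  -1.1] w 19.2
move units [ 0.112  0.077 -0.059] mm [ 3.4  2.3 -1.8] twist -0.001 rows8.59deg 0.0
[-1.54757646  0.0901227   3.04227779]
```

Emit:
move_arm([
  {"hand":1,"xyz":[0.2,0.02,-0.02],"twist":0},
  {"hand":1,"xyz":[0.2,0.02,0],"twist":0},
])

```text
clock: 11.9
ee_pos: [427.4, -79.4, 30.3]
tcp_rot: [-1.546, 0.114, 3.041]
ft_force: [23.3, 2.6, -9.9]
grip_width: 19.6
```

```bash
python3 - <<'E'
from h import *
u=np.array([np.cos(-.096),np.sin(-.096),0])
T=np.array([557.3,-89.7,26])-132*u
plan(T,3.046); print(bot.observe()["tcp_rot"])
for n in("scene","wrist"):
  ci=bot.camera_info(n); im=bot.grab_frame(n); cv2.imwrite(f"pics/f_{n}.png",im)
  for l in("finger_hole","hook_tip","snap_hook_1"):
    for p,c in marks(n,l): print(n,l,p.round(),c,[atz(n,p,z,ci).round(1) for z in (8,36)])
E
```

```text
t 11.9 tcp [427.4 -79.4  30.3] psi 3.041 F [23.3  2.6 -9.9] w 19.6
move units [ 0.074  0.133 -0.077] mm [ 2.2  4.  -2.3] twist -0.002 rows8.59deg 0.0
[-1.54560184  0.11369767  3.04091927]
scene finger_hole [374. 195.] 0.66 [array([ 513.4, -100. ,    8. ]), array([491.1, -82. ,  36. ])]
scene hook_tip [351. 218.] 0.65 [array([458.4,  28.4,   8. ]), array([437.7,  42.7,  36. ])]
scene snap_hook_1 [366. 192.] 0.66 [array([543.4, -85. ,   8. ]), array([520.3, -67.4,  36. ])]
scene snap_hook_1 [385. 188.] 0.44 [array([ 526.6, -159. ,    8. ]), array([ 504. , -139.3,   36. ])]
wrist hook_tip [316. 145.] 0.89 [array([485. , -86.1,   8. ]), array([484.5, -85.3,  36. ])]
wrist hook_tip [158. 206.] 0.88 [array([457.9,  23.8,   8. ]), array([461.4,   8.4,  36. ])]
wrist snap_hook_1 [406.  54.] 0.9 [array([ 539.9, -150.8,    8. ]), array([ 531.4, -140.5,   36. ])]
wrist snap_hook_1 [313.  55.] 0.69 [array([542.4, -90.2,   8. ]), array([533.5, -88.8,  36. ])]
```

View pics/f_wrist.png

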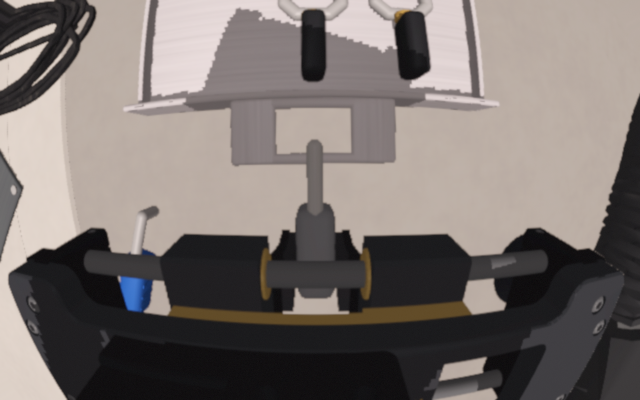

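The end stop was felt (23 N) and the tray is out. It holds two snap hooks, with grips at (313,45) and (412,45), and shows no third. Next I'll unhook and return the pull hook.

Emit:
move_arm([
  {"hand":1,"xyz":[-0.2,0,0],"twist":0},
  {"hand":1,"xyz":[-0.1,0,0],"twist":0},
  {"hand":1,"xyz":[-0.05,-0.4,0],"twist":0},
  {"hand":1,"xyz":[-0.07,-0.6,0],"twist":0},
  {"hand":1,"xyz":[-0.07,-0.6,0],"twist":0},
  {"hand":1,"xyz":[-0.07,-0.6,0],"twist":0},
  {"hand":1,"xyz":[-0.07,-0.6,0],"twist":0},
  {"hand":1,"xyz":[-0.07,-0.6,0],"twist":0},
  {"hand":1,"xyz":[0,0,0],"twist":0},
])

```text
clock: 13.2
ee_pos: [428.1, -75.4, 130.3]
tcp_rot: [-1.549, 0.087, 3.041]
ft_force: [1.4, -1.1, -0.7]
grip_width: 19.7
```

```bash
python3 - <<'E'
from h import *
plan((695,-128,115),3.046); print(bot.observe()["tcp_rot"])
E
```

```text
t 13.2 tcp [428.1 -75.4 130.3] psi 3.041 F [ 1.4 -1.1 -0.7] w 19.7
move units [-8.949  1.31   0.826] mm [-268.5   39.3   24.8] twist -0.001 rows8.59deg 0.0
[-1.54947068  0.08689162  3.04138688]
```

Emit:
move_arm([
  {"hand":1,"xyz":[-0.99,0.09,0.09],"twist":0},
  {"hand":1,"xyz":[-0.99,0.09,0.09],"twist":0},
  {"hand":1,"xyz":[-0.99,0.09,0.09],"twist":0},
  {"hand":1,"xyz":[-0.99,0.09,0.09],"twist":0},
  {"hand":1,"xyz":[-0.99,0.09,0.09],"twist":0},
  {"hand":1,"xyz":[-0.99,0.09,0.09],"twist":0},
  {"hand":1,"xyz":[-0.99,0.09,0.09],"twist":0},
  {"hand":1,"xyz":[-0.99,0.09,0.09],"twist":0},
  {"hand":1,"xyz":[-0.9,0.09,0.09],"twist":0},
  {"hand":1,"xyz":[0,0,0],"twist":0},
])

```text
clock: 14.2
ee_pos: [684.9, -125.9, 102.5]
tcp_rot: [-1.554, 0.052, 3.04]
ft_force: [-0.0, -0.5, -1.2]
grip_width: 19.9
```

```bash
python3 - <<'E'
from h import *
plan((695,-128,60),3.046); print(bot.observe()["tcp_rot"])
E
```

```text
t 14.2 tcp [ 684.9 -125.9  102.5] psi 3.04 F [-0.  -0.5 -1.2] w 19.9
move units [-0.269  1.434  0.011] mm [-8.1 43.   0.3] twist -0.002 rows8.59deg 0.0
[-1.55359786  0.05167824  3.04037938]
```

Emit:
move_arm([
  {"hand":1,"xyz":[-0.27,0.25,0],"twist":0},
  {"hand":1,"xyz":[0,0.3,0],"twist":0},
  {"hand":1,"xyz":[0,0.3,0],"twist":0},
  {"hand":1,"xyz":[0,0.3,0],"twist":0},
  {"hand":1,"xyz":[0,0.1,0],"twist":0},
  {"hand":1,"xyz":[0,0,0],"twist":0},
])

```text
clock: 14.8
ee_pos: [688.6, -126.4, 57.5]
tcp_rot: [-1.555, 0.04, 3.04]
ft_force: [1.4, -0.9, -0.2]
grip_width: 19.5
```

```bash
python3 - <<'E'
from h import *
plan((695,-128,57),3.046); print(bot.observe()["tcp_rot"])
E
```

```text
t 14.8 tcp [ 688.6 -126.4   57.5] psi 3.04 F [ 1.4 -0.9 -0.2] w 19.5
move units [-0.216  0.025  0.031] mm [-6.5  0.7  0.9] twist -0.002 rows8.59deg 0.0
[-1.55505728  0.03985098  3.04047553]
```

Emit:
move_arm([
  {"hand":1,"xyz":[0,0.04,0],"twist":0},
  {"hand":1,"xyz":[0,0,0],"twist":0},
  {"hand":-1,"xyz":[0,0,0],"twist":0},
  {"hand":-1,"xyz":[0,0,0],"twist":0},
  {"hand":-1,"xyz":[0,0,0],"twist":0},
  {"hand":-1,"xyz":[0,0,0],"twist":0},
  {"hand":-1,"xyz":[0,-0.8,0],"twist":0},
  {"hand":-1,"xyz":[0,-0.8,0],"twist":0},
  {"hand":-1,"xyz":[0,-0.8,0],"twist":0},
  {"hand":-1,"xyz":[0,-0.8,0],"twist":0},
])

```text
clock: 15.8
ee_pos: [680.1, -123.4, 148.6]
tcp_rot: [-1.557, 0.028, 3.04]
ft_force: [0.6, -0.8, 0.8]
grip_width: 75.8
```

Emit:
move_arm([
  {"hand":-1,"xyz":[0.9,-0.1,0],"twist":0},
  {"hand":-1,"xyz":[0.9,-0.1,0],"twist":0},
  {"hand":-1,"xyz":[0.9,-0.1,0],"twist":0},
  {"hand":-1,"xyz":[0.9,-0.1,0],"twist":0},
  {"hand":-1,"xyz":[0,0,0],"twist":0},
])

```text
clock: 16.3
ee_pos: [572.1, -112.7, 162.6]
tcp_rot: [-1.555, 0.038, 3.041]
ft_force: [0.9, -1.0, -0.6]
grip_width: 86.9
```

```bash
python3 - <<'E'
from h import *
plan((535,-90,120),3.046); print(bot.observe()["tcp_rot"])
ci=bot.camera_info("wrist"); im=bot.grab_frame("wrist"); cv2.imwrite("pics/g.png",cv2.resize(im[40:330,150:490],(680,580))); np.save("g.npy",ci,allow_pickle=True)
for l in("finger_hole","hook_tip","pull_hook","snap_hook_1"):
    for p,c in marks("wrist",l): print(l,p.round(),c,[atz("wrist",p,z,ci).round(1) for z in (8,36,54)])
E
```

```text
t 16.3 tcp [ 572.1 -112.7  162.6] psi 3.041 F [ 0.9 -1.  -0.6] w 86.9
move units [ 1.36   1.36  -0.649] mm [ 40.8  40.8 -19.5] twist -0.002 rows8.59deg 0.0
[-1.55504864  0.03776312  3.04078126]
finger_hole [293. 273.] 0.92 [array([480. , -80.2,   8. ]), array([494. , -83.4,  36. ]), array([503. , -85.5,  54. ])]
hook_tip [451.  63.] 0.9 [array([ 700.9, -277.5,    8. ]), array([ 695.4, -263.4,   36. ]), array([ 691.9, -254.3,   54. ])]
hook_tip [318.  13.] 0.6 [array([ 761. , -137.2,    8. ]), array([ 750.2, -135.4,   36. ]), array([ 743.3, -134.2,   54. ])]
pull_hook [451.  30.] 0.87 [array([ 739.6, -283.6,    8. ]), array([ 730.8, -268.9,   36. ]), array([ 725.1, -259.5,   54. ])]
pull_hook [318.  73.] 0.63 [array([ 694.4, -130. ,    8. ]), array([ 689.6, -128.8,   36. ]), array([ 686.4, -128.1,   54. ])]
snap_hook_1 [296. 219.] 0.95 [array([543.7, -91.1,   8. ]), array([552. , -93.3,  36. ]), array([557.4, -94.8,  54. ])]
snap_hook_1 [352. 217.] 0.94 [array([ 539.8, -152.1,    8. ]), array([ 548.5, -149. ,   36. ]), array([ 554.1, -147. ,   54. ])]
```

View pics/g.png

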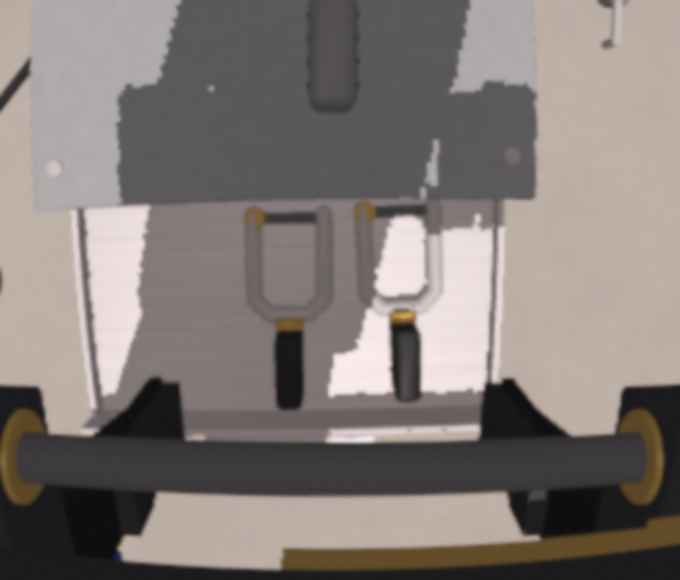

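```bash
python3 - <<'E'
from h import *
ci=np.load("g.npy",allow_pickle=True).item()
P=lambda p,z:atz("wrist",(150+p[0]/2,40+p[1]/2),z,ci)
for n,g1,g2,m,k in(("A",(289,336),(288,402),(289,217),(289,320)),("B",(403,330),(407,394),(401,212),(402,311))):
    a,b,c,d=P(g1,36),P(g2,36),P(m,14),P(k,14)
    print(n,"grip",((a+b)/2).round(1),np.linalg.norm(a-b).round(1),np.arctan2(*(a-b)[[1,0]]).round(3),"gate",c.round(1),"neck",d.round(1),np.arctan2(*(c-d)[[1,0]]).round(3), np.linalg.norm(c-d).round(1), "grip->gate yaw",np.arctan2(*(c-(a+b)/2)[[1,0]]).round(3))
p0=bot.landmark_of("scene","snap_hook_1") if 0 else None
for n in ("scene","side"):
    bot.grab_frame(n)
    print(n,[(p.round(),c) for p,c in marks(n,"snap_hook_1")])
s=[ray("wrist",(296,219),ci),ray("wrist",(352,217),ci)]
import itertools
for w in s:
    for p,c in marks("side","snap_hook_1")+[]: print(tri(w,ray("side",p)))
    for p,c in marks("scene","snap_hook_1"): print("sc",tri(w,ray("scene",p)))
E
```

```text
A grip [546.7 -91.3  36. ] 34.3 -0.135 gate [619.5 -98.9  14. ] neck [566.6 -92.9  14. ] -0.114 53.3 grip->gate yaw -0.104
B grip [ 544.1 -149.    36. ] 33.4 -0.009 gate [ 616.4 -155.5   14. ] neck [ 565.1 -151.8   14. ] -0.072 51.4 grip->gate yaw -0.09
scene [(array([363., 192.]), 0.59), (array([381., 187.]), 0.43)]
side [(array([344., 242.]), 0.64)]
(array([546.88858058, -92.4172099 ,  16.21013974]), [np.float64(0.3441003099663141), np.float64(0.344100309966498)])
sc (array([545.95318258, -85.50516537,   1.76373847]), [np.float64(6.620349015421176), np.float64(6.620349015421065)])
sc (array([ 534.91452498, -112.46036262,   25.07471369]), [np.float64(24.095763709885176), np.float64(24.095763709885244)])
(array([ 538.1781533, -140.4242703,   42.333156 ]), [np.float64(14.24593583911587), np.float64(14.245935839115832)])
sc (array([ 550.67403818, -121.99454353,   -9.32200444]), [np.float64(34.66426553077859), np.float64(34.66426553077874)])
sc (array([ 539.83378838, -150.34556374,    4.34868241]), [np.float64(2.0849688576174485), np.float64(2.084968857617441)])
```

Emit:
move_arm([
  {"hand":0.3,"xyz":[0.5,0,-0.3],"twist":0.003},
  {"hand":0.3,"xyz":[0.5,0.2,-0.3],"twist":0},
  {"hand":0.3,"xyz":[0,0.5,0],"twist":0},
  {"hand":0.3,"xyz":[0,0.6,0],"twist":0},
  {"hand":0.3,"xyz":[0,0.6,0],"twist":0},
  {"hand":0.3,"xyz":[0,0.6,0],"twist":0},
  {"hand":0.3,"xyz":[0,0.5,0],"twist":0},
  {"hand":0.3,"xyz":[0,0.2,0],"twist":0},
  {"hand":0.3,"xyz":[0,0,0],"twist":0},
])

```text
clock: 17.85
ee_pos: [552.8, -95.8, 59.1]
tcp_rot: [-1.554, 0.043, 3.031]
ft_force: [0.2, -0.4, 0.5]
grip_width: 32.0
```

```bash
python3 - <<'E'
from h import *
plan((545,-91.5,11),3.032); print(bot.observe()["tcp_rot"])
ci=bot.camera_info("wrist"); im=bot.grab_frame("wrist")
cv2.imwrite("pics/h.png",cv2.resize(im[120:340,220:420],(600,600)))
print([(p.round(),c,atz("wrist",p,8,ci).round(1)) for p,c in marks("wrist","snap_hook_1")])
E
```

```text
t 17.85 tcp [552.8 -95.8  59.1] psi 3.031 F [ 0.2 -0.4  0.5] w 32.0
move units [ 0.341  1.587 -0.142] mm [10.2 47.6 -4.3] twist -0.0 rows8.59deg 0.0
[-1.55398863  0.04256393  3.03108143]
[(array([309., 238.]), 0.97, array([540.7, -90.6,   8. ])), (array([390., 227.]), 0.61, array([ 541.7, -151.5,    8. ])), (array([  8., 327.]), 0.61, array([436. , 351.6,   8. ]))]
```

View pics/h.png

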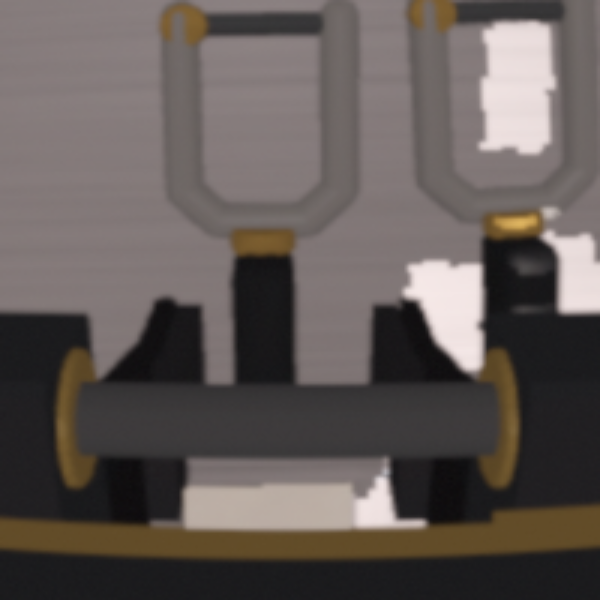

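Emit:
move_arm([
  {"hand":0.3,"xyz":[0.35,0,-0.15],"twist":0},
  {"hand":0.3,"xyz":[0.02,0.4,0],"twist":0},
  {"hand":0.3,"xyz":[0.02,0.4,0],"twist":0},
  {"hand":0.3,"xyz":[0.02,0.4,0],"twist":0},
  {"hand":0.3,"xyz":[0.02,0.25,0],"twist":0},
  {"hand":0.3,"xyz":[0,0,0],"twist":0},
])

```text
clock: 18.55
ee_pos: [543.8, -91.0, 14.9]
tcp_rot: [-1.553, 0.049, 3.031]
ft_force: [-0.6, -0.8, -0.1]
grip_width: 30.7
```

```bash
python3 - <<'E'
from h import *
plan((544,-91.3,11),3.032); print(bot.observe()["tcp_rot"])
E
```

```text
t 18.55 tcp [543.8 -91.   14.9] psi 3.031 F [-0.6 -0.8 -0.1] w 30.7
move units [-0.002  0.131  0.006] mm [-0.1  3.9  0.2] twist -0.0 rows8.59deg 0.0
[-1.55277967  0.04886978  3.03143451]
```

Emit:
move_arm([
  {"hand":0.3,"xyz":[0,0.1,0],"twist":0},
  {"hand":1,"xyz":[0,0,0],"twist":0},
  {"hand":1,"xyz":[0,0,0],"twist":0},
  {"hand":1,"xyz":[0,0,0],"twist":0},
  {"hand":1,"xyz":[0,0,0],"twist":0},
  {"hand":1,"xyz":[0,0,0],"twist":0},
], squeeze=40)

```text
clock: 19.15
ee_pos: [544.6, -91.3, 12.1]
tcp_rot: [-1.553, 0.049, 3.031]
ft_force: [0.2, 0.4, -0.1]
grip_width: 13.5
```

```bash
python3 - <<'E'
from h import *
plan((544,-91.3,11),3.032); print(bot.observe()["tcp_rot"])
E
```

```text
t 19.15 tcp [544.6 -91.3  12.1] psi 3.031 F [ 0.2  0.4 -0.1] w 13.5
move units [0.021 0.034 0.   ] mm [0.6 1.  0. ] twist -0.0 rows8.59deg 0.0
[-1.55268987  0.04949004  3.03133665]
```

Emit:
move_arm([
  {"hand":1,"xyz":[0.1,-0.2,0],"twist":0},
  {"hand":1,"xyz":[0.1,-0.4,0],"twist":0},
  {"hand":1,"xyz":[0,-0.8,0],"twist":0},
  {"hand":1,"xyz":[0,-0.8,0],"twist":0},
  {"hand":1,"xyz":[0,-0.8,0],"twist":-0.046},
  {"hand":1,"xyz":[0,-0.8,0],"twist":-0.046},
  {"hand":1,"xyz":[0,-0.8,0],"twist":-0.046},
  {"hand":1,"xyz":[0,-0.8,0],"twist":-0.046},
  {"hand":1,"xyz":[0,0,0],"twist":-0.046},
  {"hand":1,"xyz":[0,0,0],"twist":0},
])

```text
clock: 20.15
ee_pos: [528.9, -86.3, 189.1]
tcp_rot: [-1.518, 0.029, -2.503]
ft_force: [-1.1, -0.3, -1.1]
grip_width: 13.7
```

```bash
python3 - <<'E'
from h import *
plan((377,237,180),-2.52); print(bot.observe()["tcp_rot"])
E
```

```text
t 20.15 tcp [528.9 -86.3 189.1] psi -2.503 F [-1.1 -0.3 -1.1] w 13.7
move units [ -2.349  -0.247 -11.675] mm [ -70.5   -7.4 -350.3] twist 0.005 rows8.59deg 0.1
[-1.51779601  0.02859629 -2.50295896]
```

Emit:
move_arm([
  {"hand":1,"xyz":[-0.2,0,-0.97],"twist":0},
  {"hand":1,"xyz":[-0.2,0,-0.97],"twist":0},
  {"hand":1,"xyz":[-0.2,0,-0.97],"twist":0},
  {"hand":1,"xyz":[-0.2,0,-0.97],"twist":0},
  {"hand":1,"xyz":[-0.2,0,-0.97],"twist":0},
  {"hand":1,"xyz":[-0.2,0,-0.97],"twist":0},
  {"hand":1,"xyz":[-0.2,0,-0.97],"twist":0},
  {"hand":1,"xyz":[-0.2,0,-0.97],"twist":0},
  {"hand":1,"xyz":[-0.2,0,-0.97],"twist":0},
  {"hand":1,"xyz":[-0.2,0,-0.97],"twist":0},
])

```text
clock: 21.15
ee_pos: [403.3, 191.2, 176.8]
tcp_rot: [-1.517, 0.032, -2.556]
ft_force: [0.1, -0.2, -0.6]
grip_width: 13.8
```

Emit:
move_arm([
  {"hand":1,"xyz":[-0.2,0,-0.9],"twist":0},
  {"hand":1,"xyz":[-0.2,0,-0.9],"twist":0},
  {"hand":1,"xyz":[0,0,0],"twist":0},
])

```text
clock: 21.45
ee_pos: [379.7, 246.9, 174.1]
tcp_rot: [-1.518, 0.032, -2.566]
ft_force: [0.2, -0.3, -1.2]
grip_width: 13.7
```

```bash
python3 - <<'E'
from h import *
plan((377,237,180),-2.52); print(bot.observe()["tcp_rot"])
ci=bot.camera_info("wrist"); im=bot.grab_frame("wrist"); cv2.imwrite("pics/i.png",cv2.resize(im[0:330,120:560],(800,600))); np.save("i.npy",ci,allow_pickle=True)
for l in("eye_1","anchor_plate","solder_spool"):
    for p,c in marks("wrist",l): print(l,p.round(),c,[atz("wrist",p,z,ci).round(1) for z in (5,)])
E
```

```text
t 21.45 tcp [379.7 246.9 174.1] psi -2.566 F [ 0.2 -0.3 -1.2] w 13.7
move units [ 0.247 -0.193  0.238] mm [ 7.4 -5.8  7.1] twist -0.015 rows8.59deg 0.3
[-1.51825606  0.03219382 -2.56575448]
eye_1 [307.  80.] 0.96 [array([478.5, 310. ,   5. ])]
eye_1 [369.  76.] 0.71 [array([519.9, 257.9,   5. ])]
eye_1 [242.  94.] 0.55 [array([429.2, 361.2,   5. ])]
anchor_plate [308.  83.] 0.6 [array([475.4, 307.9,   5. ])]
solder_spool [177.  27.] 0.82 [array([458.1, 473. ,   5. ])]
```

View pics/i.png

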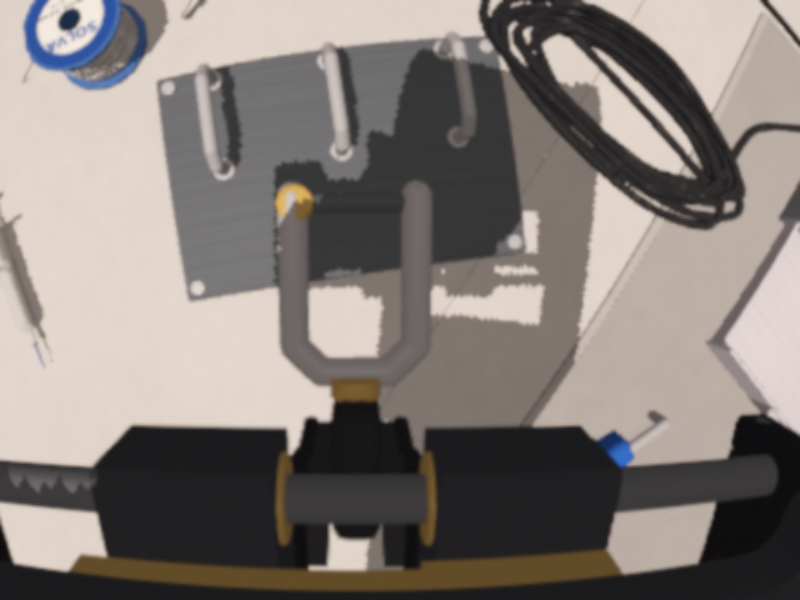

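The image shows three clear eyes with front feet at crop (223,170), (342,150) and (459,137). The hook is held straight, and the cable coil and spool are clear of the plate. Refining the plate pose now.

```bash
python3 - <<'E'
from h import *
from scipy.optimize import least_squares
ci=np.load("i.npy",allow_pickle=True).item()
obs=[((223,172),(0,70)),((342,151),(0,0)),((459,138),(0,-70)),((325,62),(56,0)),((443,49),(56,-70))]
px=np.array([(120+a/1.818,b/1.818) for (a,b),_ in obs]); L=np.array([o[1] for o in obs],float)
def W(v): c,s=np.cos(v[2]),np.sin(v[2]); return np.c_[v[0]+L@[c,-s],v[1]+L@[s,c],np.full(len(L),5.)]
f=lambda v:(proj("wrist",W(v),ci)-px).ravel()
r=least_squares(f,[478,310,.68]); print(r.x,r.fun.round(1))
# scene+side joint fit with detector marks
sc=[((259,265),(0,70)),((269,245),(0,0)),((284,231),(0,-70))]; sd=[((258,185),(0,70)),((276,191),(0,0)),((294,194),(0,-70))]
def g(v):
    out=[f(v)]
    for n,o in(("scene",sc),("side",sd)):
        c,s=np.cos(v[2]),np.sin(v[2]); l=np.array([q[1] for q in o],float)
        out.append((proj(n,np.c_[v[0]+l@[c,-s],v[1]+l@[s,c],np.full(3,5.)])-np.array([q[0] for q in o])).ravel())
    return np.concatenate(out)
q=least_squares(g,r.x); print(q.x,q.fun.round(1))
for k in(70,0,-70): print(q.x[:2]+k*np.array([-np.sin(q.x[2]),np.cos(q.x[2])]))
# held hook: gate mid, neck in crop
P=lambda p,z:atz("wrist",(120+p[0]/1.818,p[1]/1.818),z,ci)
a,b=P((355,203),176),P((356,372),176); print("hook yaw",np.arctan2(*(a-b)[[1,0]]))
rr,A=psi(); print((a-rr["ee_pos"]).round(1),(A.T@(a-rr["ee_pos"])).round(1))
plan((377,237,180),q.x[2]-np.pi)
E
```

```text
[475.64393786 307.7327609    0.72847622] [ 0.3  0.1 -0.3  0.2 -0.7 -0.6  1.   0.1 -0.3  0.3]
[475.81006463 308.17907549   0.71993303] [-0.  -0.8 -0.6 -0.2 -0.9 -0.4  1.2 -0.3 -0.1  0.4  2.9 -0.9  2.9  1.9
 -2.8 -0.2  0.3  1.  -0.5 -0.8 -0.7  0.6]
[429.65666208 360.80856754]
[475.81006463 308.17907549]
[521.96346717 255.54958345]
hook yaw 0.5797606895069792
[61.2 43.6  1.7] [-75.1   0.5  -3.4]
t 21.65 tcp [381.5 244.1 174.3] psi -2.567 F [ 0.5  0.7 -2.2] w 13.5
move units [ 0.248 -0.192  0.128] mm [ 7.4 -5.8  3.9] twist -0.046 rows8.59deg 1.0
```

Emit:
move_arm([
  {"hand":1,"xyz":[0,0.2,0],"twist":-0.024},
  {"hand":1,"xyz":[0,0.2,0],"twist":-0.024},
  {"hand":1,"xyz":[0,0.5,0],"twist":0},
  {"hand":1,"xyz":[0,0.6,0],"twist":0},
  {"hand":1,"xyz":[0,0.6,0],"twist":0},
  {"hand":1,"xyz":[0,0.6,0],"twist":0},
  {"hand":1,"xyz":[0,0.4,0],"twist":0},
  {"hand":1,"xyz":[0,0,0],"twist":0},
])

```text
clock: 22.45
ee_pos: [392.4, 233.6, 80.4]
tcp_rot: [-1.509, 0.027, -2.432]
ft_force: [-0.4, -0.6, -0.8]
grip_width: 13.3
```

```bash
python3 - <<'E'
from h import *
plan((402.3,243,30),-2.417); print(bot.observe()["tcp_rot"])
E
```

```text
t 22.45 tcp [392.4 233.6  80.4] psi -2.432 F [-0.4 -0.6 -0.8] w 13.3
move units [-0.408  1.687 -0.128] mm [-12.3  50.6  -3.8] twist -0.005 rows8.59deg 0.1
[-1.50926156  0.02728779 -2.43182405]
```

Emit:
move_arm([
  {"hand":1,"xyz":[-0.4,0,-0.13],"twist":-0.005},
  {"hand":1,"xyz":[0,0.4,0],"twist":0},
  {"hand":1,"xyz":[0,0.4,0],"twist":0},
  {"hand":1,"xyz":[0,0.4,0],"twist":0},
  {"hand":1,"xyz":[0,0.4,0],"twist":0},
  {"hand":1,"xyz":[0,0.3,0],"twist":0},
  {"hand":1,"xyz":[0,0,0],"twist":0},
])

```text
clock: 23.15
ee_pos: [403.3, 240.4, 19.8]
tcp_rot: [-1.508, 0.026, -2.421]
ft_force: [-0.0, -0.5, -0.9]
grip_width: 14.0
```

```bash
python3 - <<'E'
from h import *
plan((402.3,243,10.5),-2.417); print(bot.observe()["tcp_rot"])
E
```

```text
t 23.15 tcp [403.3 240.4  19.8] psi -2.421 F [-0.  -0.5 -0.9] w 14.0
move units [-0.025  0.304 -0.104] mm [-0.7  9.1 -3.1] twist -0.001 rows8.59deg 0.0
[-1.50831023  0.02583065 -2.42051254]
```

Emit:
move_arm([
  {"hand":1,"xyz":[0,0.12,-0.1],"twist":0},
  {"hand":1,"xyz":[0,0.1,0],"twist":0},
  {"hand":1,"xyz":[-0.3,0,0],"twist":0},
  {"hand":1,"xyz":[0,0,0],"twist":0},
])

```text
clock: 23.55
ee_pos: [409.2, 249.3, 13.1]
tcp_rot: [-1.508, 0.027, -2.421]
ft_force: [0.1, -0.1, -1.0]
grip_width: 13.9
```

```bash
python3 - <<'E'
from h import *
c=np.array([.749,.663,0]); plan(np.array([475.7,308,11])-40*c,-2.417); print(bot.observe()["tcp_rot"])
bot.grab_frame("side");im=bot.grab_frame("scene")
cv2.imwrite("pics/j.png",np.hstack([cv2.resize(im[190:300,220:330],(600,600),interpolation=cv2.INTER_CUBIC)]))
E
```

```text
t 23.55 tcp [409.2 249.3  13.1] psi -2.421 F [ 0.1 -0.1 -1. ] w 13.9
move units [-1.62   0.112 -0.008] mm [-48.6   3.4  -0.3] twist -0.001 rows8.59deg 0.0
[-1.50811398  0.02675373 -2.42061329]
```

View pics/j.png

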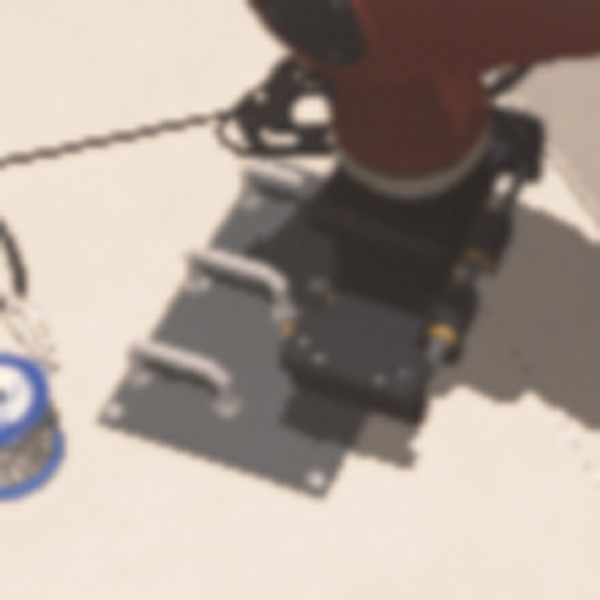

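Emit:
move_arm([
  {"hand":1,"xyz":[-0.3,0.02,0],"twist":0},
  {"hand":1,"xyz":[-0.3,0.02,0],"twist":0},
  {"hand":1,"xyz":[-0.3,0,0],"twist":0},
  {"hand":1,"xyz":[-0.3,0,0],"twist":0},
  {"hand":1,"xyz":[-0.2,0,0],"twist":0},
])

```text
clock: 24.15
ee_pos: [435.5, 274.4, 10.7]
tcp_rot: [-1.511, 0.008, -2.42]
ft_force: [-7.9, -5.2, 7.9]
grip_width: 13.8
```

```bash
python3 - <<'E'
from h import *
c=np.array([.749,.663,0]); plan(np.array([475.7,308,10])-36*c,-2.417); print(bot.observe()["tcp_rot"])
r,A=psi(); print(A.T@r["ft_force"])
ci=bot.camera_info("wrist"); im=bot.grab_frame("wrist"); cv2.imwrite("pics/k.png",cv2.resize(im[80:280,200:440],(720,600)))
E
```

```text
t 24.15 tcp [435.5 274.4  10.7] psi -2.42 F [-7.9 -5.2  7.9] w 13.8
move units [-0.544  0.03   0.046] mm [-16.3   0.9   1.4] twist -0.001 rows8.59deg 0.0
[-1.51116005  0.00804487 -2.42032123]
[ 9.2750167 -8.0671826 -0.840063 ]
```

View pics/k.png

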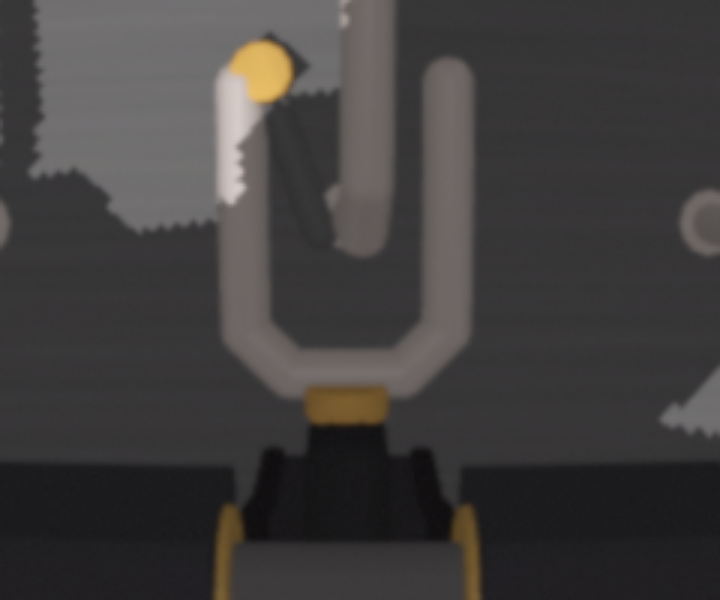

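Leg at crop (360,240) is inside the jaw with the gate swung in. I'll press on.

Emit:
move_arm([
  {"hand":1,"xyz":[-0.25,-0.05,0.02],"twist":0},
  {"hand":1,"xyz":[-0.25,0,0.02],"twist":0},
  {"hand":1,"xyz":[-0.2,0,0],"twist":0},
])

```text
clock: 24.5
ee_pos: [451.4, 287.6, 12.0]
tcp_rot: [-1.512, 0.001, -2.42]
ft_force: [-23.9, -21.9, 22.9]
grip_width: 14.0
```

```bash
python3 - <<'E'
from h import *
c=np.array([.749,.663,0]); plan(np.array([475.7,308,10])-36*c,-2.417); print(bot.observe()["tcp_rot"])
r,A=psi(); print(A.T@r["ft_force"])
ci=bot.camera_info("wrist"); im=bot.grab_frame("wrist"); cv2.imwrite("pics/l.png",cv2.resize(im[80:280,200:440],(480,400)))
E
```

```text
t 24.5 tcp [451.4 287.6  12. ] psi -2.42 F [-23.9 -21.9  22.9] w 14.0
move units [0.144 0.07  0.023] mm [4.3 2.1 0.7] twist -0.001 rows8.59deg 0.0
[-1.51205353e+00  9.13804484e-04 -2.41986134e+00]
[ 32.37917575 -22.81085372   1.97476202]
```

View pics/l.png

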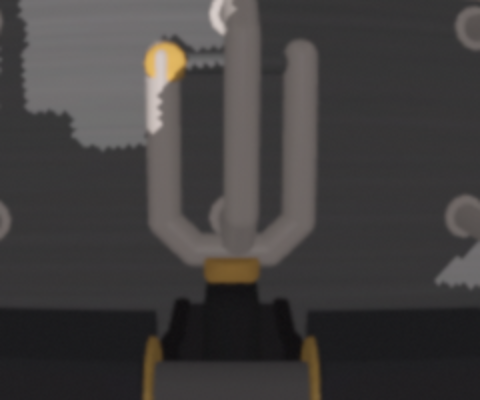

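The leg has bottomed in the jaw and the gate (dark bar at y≈62) has sprung shut behind it. Releasing.

Emit:
move_arm([
  {"hand":1,"xyz":[0.06,-0.03,0],"twist":0},
  {"hand":0.3,"xyz":[0,0,0],"twist":0},
  {"hand":0.3,"xyz":[0,0,0],"twist":0},
  {"hand":0.3,"xyz":[0,0,0],"twist":0},
  {"hand":0.3,"xyz":[0,-0.3,0],"twist":0},
  {"hand":0.3,"xyz":[0,-0.6,0],"twist":0},
  {"hand":0.3,"xyz":[0,-0.9,0],"twist":0},
  {"hand":0.3,"xyz":[0,-0.9,0],"twist":0},
  {"hand":0.3,"xyz":[0,-0.9,0],"twist":0},
  {"hand":0.3,"xyz":[0,-0.9,0],"twist":0},
])

```text
clock: 25.55
ee_pos: [445.1, 292.9, 151.8]
tcp_rot: [-1.513, -0.001, -2.421]
ft_force: [0.1, -0.1, 0.3]
grip_width: 30.7
```

```bash
python3 - <<'E'
from h import *
plan((560,-140,150),3.05); print(bot.observe()["tcp_rot"])
ci=bot.camera_info("wrist"); im=bot.grab_frame("wrist"); cv2.imwrite("pics/m.png",im)
print([(p.round(),c,atz("wrist",p,5,ci).round(1)) for p,c in marks("wrist","snap_hook_1")])
E
```

```text
t 25.55 tcp [445.1 292.9 151.8] psi -2.421 F [ 0.1 -0.1  0.3] w 30.7
move units [ 6.647  0.841 13.342] mm [199.4  25.2 400.3] twist 0.259 rows8.59deg 5.4
[-1.51272954e+00 -9.24206620e-04 -2.42064266e+00]
[(array([316., 192.]), 0.63, array([448. , 282.6,   5. ]))]
```

Emit:
move_arm([
  {"hand":0.3,"xyz":[0.5,0.04,1],"twist":0},
  {"hand":0.3,"xyz":[0.5,0.04,1],"twist":0},
  {"hand":0.3,"xyz":[0.5,0.04,1],"twist":0},
  {"hand":0.3,"xyz":[0.5,0.04,1],"twist":0},
  {"hand":0.3,"xyz":[0.5,0.04,1],"twist":0},
  {"hand":0.3,"xyz":[0.5,0.04,1],"twist":0},
  {"hand":0.3,"xyz":[0.5,0.04,1],"twist":0},
  {"hand":0.3,"xyz":[0.5,0.04,1],"twist":0},
  {"hand":0.3,"xyz":[0.5,0.04,1],"twist":0},
  {"hand":0.3,"xyz":[0.5,0.04,1],"twist":0},
])

```text
clock: 26.65
ee_pos: [536.8, -36.6, 163.3]
tcp_rot: [-1.508, 0.016, -2.411]
ft_force: [0.6, 0.1, 1.0]
grip_width: 30.7
```

Emit:
move_arm([
  {"hand":0.3,"xyz":[0.2,0.04,0.8],"twist":0.045},
  {"hand":0.3,"xyz":[0.2,0.04,0.8],"twist":0.045},
  {"hand":0.3,"xyz":[0,0.04,0.6],"twist":0.045},
  {"hand":0.3,"xyz":[0,0,0],"twist":0.045},
  {"hand":0.3,"xyz":[0,0,0],"twist":0.045},
  {"hand":0.3,"xyz":[0,0,0],"twist":0.027},
  {"hand":0.3,"xyz":[0,0,0],"twist":0},
])

```text
clock: 27.35
ee_pos: [564.9, -107.1, 162.5]
tcp_rot: [-1.539, 0.057, 3.041]
ft_force: [-0.5, -0.2, -0.1]
grip_width: 30.4
```

```bash
python3 - <<'E'
from h import *
plan((560,-145,130),3.07); print(bot.observe()["tcp_rot"])
ci=bot.camera_info("wrist"); im=bot.grab_frame("wrist"); cv2.imwrite("pics/n.png",im)
print([(p.round(),c,atz("wrist",p,8,ci).round(1)) for p,c in marks("wrist","snap_hook_1")])
E
```

```text
t 27.35 tcp [ 564.9 -107.1  162.5] psi 3.041 F [-0.5 -0.2 -0.1] w 30.4
move units [0.098 1.12  1.24 ] mm [ 2.9 33.6 37.2] twist -0.009 rows8.59deg 0.2
[-1.53886598  0.05662118  3.04118904]
[(array([353., 213.]), 0.89, array([ 539.4, -150.6,    8. ]))]
```

Emit:
move_arm([
  {"hand":0.3,"xyz":[0.2,0,0.7],"twist":-0.008},
  {"hand":0.3,"xyz":[0.2,0,0.7],"twist":0},
  {"hand":0.3,"xyz":[0.05,0.5,0],"twist":0},
  {"hand":0.3,"xyz":[0.05,0.5,0],"twist":0},
  {"hand":0.3,"xyz":[0.05,0.5,0],"twist":0},
  {"hand":0.3,"xyz":[0.05,0.5,0],"twist":0},
  {"hand":0.3,"xyz":[0.05,0.5,0],"twist":0},
  {"hand":0.3,"xyz":[0,0.3,0],"twist":0},
  {"hand":0.3,"xyz":[0,0,0],"twist":0},
])

```text
clock: 28.35
ee_pos: [545.3, -146.3, 71.6]
tcp_rot: [-1.539, 0.054, 3.088]
ft_force: [-0.3, -0.0, -0.2]
grip_width: 30.6
```

```bash
python3 - <<'E'
from h import *
plan((542,-150.5,12),3.067); print(bot.observe()["tcp_rot"])
ci=bot.camera_info("wrist"); im=bot.grab_frame("wrist"); cv2.imwrite("pics/n.png",cv2.resize(im[120:340,220:420],(500,500)))
print([(p.round(),c,atz("wrist",p,8,ci).round(1)) for p,c in marks("wrist","snap_hook_1")])
E
```

```text
t 28.35 tcp [ 545.3 -146.3   71.6] psi 3.088 F [-0.3 -0.  -0.2] w 30.6
move units [0.211 1.98  0.083] mm [ 6.3 59.4  2.5] twist 0.007 rows8.59deg 0.1
[-1.53944782  0.05414445  3.08849219]
[(array([319., 221.]), 0.78, array([ 541.9, -151.4,    8. ])), (array([  4., 295.]), 0.61, array([454.4, 272.6,   8. ]))]
```

View pics/n.png

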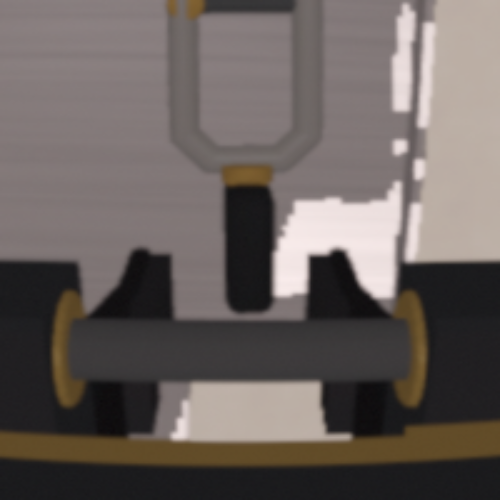

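Emit:
move_arm([
  {"hand":0.3,"xyz":[0.15,0.2,0.06],"twist":0.006},
  {"hand":0.3,"xyz":[0.02,0.4,0.01],"twist":0},
  {"hand":0.3,"xyz":[0.02,0.4,0.01],"twist":0},
  {"hand":0.3,"xyz":[0.02,0.4,0.01],"twist":0},
  {"hand":0.3,"xyz":[0.02,0.35,0],"twist":0},
  {"hand":0.3,"xyz":[0,0.1,0],"twist":0},
  {"hand":0.3,"xyz":[0,0,0],"twist":0},
])

```text
clock: 29.15
ee_pos: [543.4, -152.0, 14.3]
tcp_rot: [-1.539, 0.06, 3.068]
ft_force: [0.5, 0.6, 0.2]
grip_width: 30.3
```

```bash
python3 - <<'E'
from h import *
plan((541.5,-150.8,12),3.067); print(bot.observe()["tcp_rot"])
E
```

```text
t 29.15 tcp [ 543.4 -152.    14.3] psi 3.068 F [0.5 0.6 0.2] w 30.3
move units [ 0.07   0.072 -0.037] mm [ 2.1  2.1 -1.1] twist 0.0 rows8.59deg 0.0
[-1.5388282   0.06004803  3.06797973]
```

Emit:
move_arm([
  {"hand":0.3,"xyz":[0.07,0.07,-0.03],"twist":0},
  {"hand":1,"xyz":[0,0,0],"twist":0},
  {"hand":1,"xyz":[0,0,0],"twist":0},
  {"hand":1,"xyz":[0,0,0],"twist":0},
  {"hand":1,"xyz":[0,0,0],"twist":0},
  {"hand":1,"xyz":[0,0,0],"twist":0},
  {"hand":1,"xyz":[0.1,-0.2,0],"twist":0},
  {"hand":1,"xyz":[0.1,-0.4,0],"twist":0},
  {"hand":1,"xyz":[0,-0.8,0],"twist":0},
  {"hand":1,"xyz":[0,-0.8,0],"twist":0},
])

```text
clock: 30.15
ee_pos: [528.2, -146.8, 78.2]
tcp_rot: [-1.541, 0.054, 3.068]
ft_force: [0.3, -0.7, -0.6]
grip_width: 13.6
```

Emit:
move_arm([
  {"hand":1,"xyz":[0,-0.8,0],"twist":-0.045},
  {"hand":1,"xyz":[0,-0.6,0],"twist":-0.045},
  {"hand":1,"xyz":[0,0,-0.3],"twist":-0.045},
  {"hand":1,"xyz":[0,0,-0.6],"twist":-0.045},
  {"hand":1,"xyz":[0,0,-0.9],"twist":-0.045},
  {"hand":1,"xyz":[0,0,-0.95],"twist":-0.03},
  {"hand":1,"xyz":[0,0,-0.95],"twist":0},
])

```text
clock: 30.85
ee_pos: [470.8, -54.5, 128.4]
tcp_rot: [-1.493, 0.022, -2.384]
ft_force: [-1.0, -0.2, -0.5]
grip_width: 14.2
```

```bash
python3 - <<'E'
from h import *
c=np.array([.749,.663]); n=np.array([-.663,.749]); e3=np.array([475.7,308])-70*n; t=e3-102*c; print(e3,t)
plan((*t,130),-2.417); print(bot.observe()["tcp_rot"])
E
```

```text
[522.11 255.57] [445.712 187.944]
t 30.85 tcp [470.8 -54.5 128.4] psi -2.384 F [-1.  -0.2 -0.5] w 14.2
move units [-4.944 -0.444 -6.431] mm [-148.3  -13.3 -192.9] twist 0.01 rows8.59deg 0.2
[-1.49285559  0.02223177 -2.38428682]
```

Emit:
move_arm([
  {"hand":1,"xyz":[-0.62,0,-0.8],"twist":0.009},
  {"hand":1,"xyz":[-0.62,0,-0.8],"twist":0},
  {"hand":1,"xyz":[-0.62,0,-0.8],"twist":0},
  {"hand":1,"xyz":[-0.62,0,-0.8],"twist":0},
  {"hand":1,"xyz":[-0.62,0,-0.8],"twist":0},
  {"hand":1,"xyz":[-0.62,0,-0.8],"twist":0},
  {"hand":1,"xyz":[-0.62,0,-0.8],"twist":0},
  {"hand":1,"xyz":[-0.62,0,-0.8],"twist":0},
  {"hand":1,"xyz":[0,0,0],"twist":0},
])

```text
clock: 31.75
ee_pos: [449.5, 198.3, 126.3]
tcp_rot: [-1.487, 0.034, -2.414]
ft_force: [-0.3, -0.7, -0.9]
grip_width: 13.6
```

```bash
python3 - <<'E'
from h import *
plan((445.7,188,70),-2.417); print(bot.observe()["tcp_rot"])
ci=bot.camera_info("wrist"); bot.grab_frame("wrist")
for p,c in marks("wrist","eye_1"): print(p.round(),c,atz("wrist",p,5,ci).round(1))
E
```

```text
t 31.75 tcp [449.5 198.3 126.3] psi -2.414 F [-0.3 -0.7 -0.9] w 13.6
move units [0.388 1.871 0.017] mm [11.7 56.1  0.5] twist 0.001 rows8.59deg 0.0
[-1.48719327  0.03415659 -2.41373518]
[164. 106.] 0.68 [430.3 358.9   5. ]
[233.  99.] 0.61 [477.  308.8   5. ]
[308. 102.] 0.55 [519.  255.8   5. ]
[235.  97.] 0.48 [479.8 309.    5. ]
[111.  24.] 0.21 [457.7 471.7   5. ]
```

Emit:
move_arm([
  {"hand":1,"xyz":[0.2,0.3,0],"twist":0},
  {"hand":1,"xyz":[0.1,0.5,0],"twist":0},
  {"hand":1,"xyz":[0,0.5,0],"twist":0},
  {"hand":1,"xyz":[0,0.5,0],"twist":0},
  {"hand":1,"xyz":[0,0.5,0],"twist":0},
  {"hand":1,"xyz":[0,0.4,0],"twist":0},
  {"hand":1,"xyz":[0,0,0],"twist":0},
])

```text
clock: 32.55
ee_pos: [448.3, 176.7, 41.1]
tcp_rot: [-1.484, 0.031, -2.425]
ft_force: [-1.0, -0.1, -1.3]
grip_width: 13.7
```

```bash
python3 - <<'E'
from h import *
plan((445.7,188,13.5),-2.417); print(bot.observe()["tcp_rot"])
E
```

```text
t 32.55 tcp [448.3 176.7  41.1] psi -2.425 F [-1.  -0.1 -1.3] w 13.7
move units [-0.154  0.893 -0.419] mm [ -4.6  26.8 -12.6] twist -0.002 rows8.59deg 0.1
[-1.48442609  0.03131159 -2.42452446]
```

Emit:
move_arm([
  {"hand":1,"xyz":[-0.15,0,-0.42],"twist":-0.002},
  {"hand":1,"xyz":[0,0.35,0],"twist":0},
  {"hand":1,"xyz":[0,0.3,0],"twist":0},
  {"hand":1,"xyz":[0,0.15,0],"twist":0},
  {"hand":1,"xyz":[0,0,0],"twist":0},
])

```text
clock: 33.05
ee_pos: [446.0, 188.7, 15.6]
tcp_rot: [-1.483, 0.033, -2.418]
ft_force: [-0.5, -0.0, -1.6]
grip_width: 13.7
```

```bash
python3 - <<'E'
from h import *
plan((445.7,188,13.5),-2.417); print(bot.observe()["tcp_rot"])
E
```

```text
t 33.05 tcp [446.  188.7  15.6] psi -2.418 F [-0.5 -0.  -1.6] w 13.7
move units [0.027 0.069 0.005] mm [0.8 2.1 0.1] twist -0.0 rows8.59deg 0.0
[-1.48322721  0.0327075  -2.41834713]
```

Emit:
move_arm([
  {"hand":1,"xyz":[-0.3,0.06,0],"twist":0},
  {"hand":1,"xyz":[-0.3,0.04,0],"twist":0},
  {"hand":1,"xyz":[-0.3,0.02,0],"twist":0},
  {"hand":1,"xyz":[-0.3,0,0],"twist":0},
  {"hand":1,"xyz":[-0.3,0,0],"twist":0},
  {"hand":1,"xyz":[-0.25,0,0],"twist":0},
])

```text
clock: 33.65
ee_pos: [483.0, 222.1, 12.4]
tcp_rot: [-1.486, 0.016, -2.418]
ft_force: [-8.6, -4.1, 7.3]
grip_width: 13.8
```

```bash
python3 - <<'E'
from h import *
e3=np.array([522.1,255.6,11]);c=np.array([.749,.663,0]); plan(e3-36*c,-2.417); print(bot.observe()["tcp_rot"])
r,A=psi(); print(A.T@r["ft_force"])
E
```

```text
t 33.65 tcp [483.  222.1  12.4] psi -2.418 F [-8.6 -4.1  7.3] w 13.8
move units [-0.515  0.058  0.022] mm [-15.5   1.7   0.6] twist -0.0 rows8.59deg 0.0
[-1.48593801  0.01559275 -2.41820751]
[ 9.04835579 -7.63418764 -1.95915082]
```

Same picture as the first one (9 N along the push). Pressing on to the stop.

Emit:
move_arm([
  {"hand":1,"xyz":[-0.25,-0.05,0.02],"twist":0},
  {"hand":1,"xyz":[-0.25,0,0],"twist":0},
  {"hand":1,"xyz":[-0.2,0,0],"twist":0},
])

```text
clock: 33.95
ee_pos: [497.6, 234.8, 14.0]
tcp_rot: [-1.487, 0.005, -2.418]
ft_force: [-23.3, -22.2, 22.9]
grip_width: 13.8
```

```bash
python3 - <<'E'
from h import *
e3=np.array([522.1,255.6,11]);c=np.array([.749,.663,0]); plan(e3-36*c,-2.417); print(bot.observe()["tcp_rot"])
r,A=psi(); print(A.T@r["ft_force"])
im=bot.grab_frame("wrist"); cv2.imwrite("pics/o.png",cv2.resize(im[80:280,120:440],(800,500)))
E
```

```text
t 33.95 tcp [497.6 234.8  14. ] psi -2.418 F [-23.3 -22.2  22.9] w 13.8
move units [0.13  0.1   0.015] mm [3.9 3.  0.5] twist -0.0 rows8.59deg 0.0
[-1.48693105  0.00495455 -2.41753388]
[ 32.07093788 -22.9238092    3.16548094]
```

View pics/o.png

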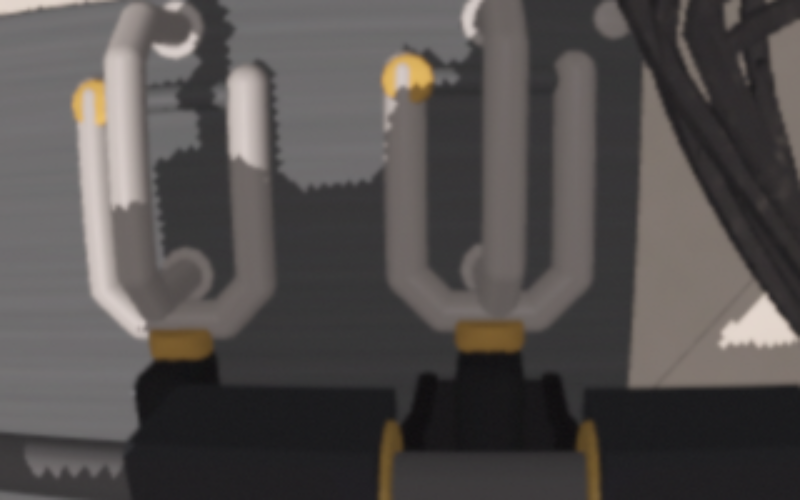

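Both hooks have the leg at the bottom and the gate bar across the mouth. Release and retreat upward.

Emit:
move_arm([
  {"hand":1,"xyz":[0.06,-0.03,0],"twist":0},
  {"hand":0.3,"xyz":[0,0,0],"twist":0},
  {"hand":0.3,"xyz":[0,0,0],"twist":0},
  {"hand":0.3,"xyz":[0,0,0],"twist":0},
  {"hand":0.3,"xyz":[0,-0.3,0],"twist":0},
  {"hand":0.3,"xyz":[0,-0.6,0],"twist":0},
  {"hand":0.3,"xyz":[0,-0.9,0],"twist":0},
  {"hand":0.3,"xyz":[0,-0.9,0],"twist":0},
  {"hand":0.3,"xyz":[0,-0.9,0],"twist":0},
  {"hand":0.3,"xyz":[0,-0.9,0],"twist":0},
])

```text
clock: 35.0
ee_pos: [488.0, 243.0, 153.4]
tcp_rot: [-1.488, 0.003, -2.418]
ft_force: [0.9, 0.0, 0.8]
grip_width: 30.2
```

```bash
python3 - <<'E'
from h import *
u=np.array([np.cos(-.096),np.sin(-.096)]); fr=np.array([611.4,-95.1])-119*u
print("hole out",fr, "push start", fr-60*u)
plan((*(fr-60*u),150),3.046); print(bot.observe()["tcp_rot"])
ci=bot.camera_info("wrist"); im=bot.grab_frame("wrist"); cv2.imwrite("pics/p.png",im)
for p,c in marks("wrist","snap_hook_1"): print(p.round(),c,atz("wrist",p,5,ci).round(1))
E
```

```text
hole out [492.947931   -83.69353918] push start [433.22419872 -77.94238246]
t 35.0 tcp [488.  243.  153.4] psi -2.418 F [0.9 0.  0.8] w 30.2
move units [8.453 0.648 6.775] mm [253.6  19.4 203.3] twist 0.261 rows8.59deg 5.5
[-1.48849579  0.00269527 -2.41780591]
[316. 189.] 0.94 [495.4 232.3   5. ]
[252. 191.] 0.91 [451.2 281.9   5. ]
[588. 257.] 0.32 [ 718.7 -213.4    5. ]
```

Emit:
move_arm([
  {"hand":1,"xyz":[0.94,0.04,0.75],"twist":0},
  {"hand":1,"xyz":[0.94,0.04,0.75],"twist":0},
  {"hand":1,"xyz":[0.94,0.04,0.75],"twist":0},
  {"hand":1,"xyz":[0.94,0.04,0.75],"twist":0},
  {"hand":1,"xyz":[0.94,0.04,0.75],"twist":0},
  {"hand":1,"xyz":[0.94,0.04,0.75],"twist":0},
  {"hand":1,"xyz":[0.94,0.04,0.75],"twist":0},
  {"hand":1,"xyz":[0.94,0.04,0.75],"twist":0},
  {"hand":1,"xyz":[0.94,0.04,0.75],"twist":0},
  {"hand":1,"xyz":[0,0,0],"twist":0.04},
])

```text
clock: 36.1
ee_pos: [434.6, -85.1, 163.1]
tcp_rot: [-1.483, 0.03, -2.537]
ft_force: [0.1, -0.7, -0.3]
grip_width: 0.2
```

Emit:
move_arm([
  {"hand":1,"xyz":[0,0,0],"twist":0.045},
  {"hand":1,"xyz":[0,0,0],"twist":0.045},
  {"hand":1,"xyz":[0,0,0],"twist":0.045},
  {"hand":1,"xyz":[0,0,0],"twist":0.045},
  {"hand":1,"xyz":[0,0,0],"twist":0.04},
  {"hand":1,"xyz":[0,0,0],"twist":0},
])

```text
clock: 36.7
ee_pos: [433.3, -87.4, 162.8]
tcp_rot: [-1.524, 0.081, 3.019]
ft_force: [0.6, 0.8, -0.0]
grip_width: 0.4
```

```bash
python3 - <<'E'
from h import *
plan((433.2,-78,18),3.046); print(bot.observe()["tcp_rot"])
ci=bot.camera_info("wrist"); im=bot.grab_frame("wrist"); cv2.imwrite("pics/q.png",im)
for p,c in marks("wrist","finger_hole"): print(p.round(),c,atz("wrist",p,36,ci).round(1))
for l in("pull_hook","snap_hook_1"):
  for p,c in marks("wrist",l): print(l,p.round(),c,atz("wrist",p,54,ci).round(1),atz("wrist",p,5,ci).round(1))
E
```

```text
t 36.7 tcp [433.3 -87.4 162.8] psi 3.019 F [ 0.6  0.8 -0. ] w 0.4
move units [ 0.434  4.787 -0.532] mm [ 13.  143.6 -15.9] twist -0.008 rows8.59deg 0.2
[-1.52441575  0.08149344  3.01949051]
[297. 142.] 0.78 [493. -84.  36.]
pull_hook [192. 235.] 0.67 [420.9  28.7  54. ] [408.   49.3   5. ]
snap_hook_1 [ 49. 223.] 0.92 [454.6 221.9  54. ] [447.7 277.    5. ]
snap_hook_1 [ 63. 187.] 0.66 [491.6 182.4  54. ] [491.3 230.4   5. ]
```

Emit:
move_arm([
  {"hand":1,"xyz":[0.2,0.4,-0.25],"twist":-0.008},
  {"hand":1,"xyz":[0.05,0.6,-0.05],"twist":0},
  {"hand":1,"xyz":[0.05,0.6,-0.05],"twist":0},
  {"hand":1,"xyz":[0.05,0.6,-0.05],"twist":0},
  {"hand":1,"xyz":[0.05,0.6,-0.05],"twist":0},
  {"hand":1,"xyz":[0.05,0.6,-0.05],"twist":0},
  {"hand":1,"xyz":[0.05,0.6,-0.05],"twist":0},
  {"hand":1,"xyz":[0,0.4,0],"twist":0},
  {"hand":1,"xyz":[0,0.2,0],"twist":0},
  {"hand":1,"xyz":[0,0,0],"twist":0},
])

```text
clock: 37.9
ee_pos: [424.1, -70.8, 11.1]
tcp_rot: [-1.523, 0.073, 3.075]
ft_force: [-0.1, -0.2, -0.4]
grip_width: 0.5
```

```bash
python3 - <<'E'
from h import *
plan((433.2,-78,18),3.046); plan((585,-92.3,18),3.046);print(bot.observe()["tcp_rot"])
E
```

```text
t 37.9 tcp [424.1 -70.8  11.1] psi 3.075 F [-0.1 -0.2 -0.4] w 0.5
move units [-0.335 -0.196  0.23 ] mm [-10.1  -5.9   6.9] twist 0.009 rows8.59deg 0.2
t 37.9 tcp [424.1 -70.8  11.1] psi 3.075 F [-0.1 -0.2 -0.4] w 0.5
move units [-5.402  0.182  0.349] mm [-162.1    5.5   10.5] twist 0.009 rows8.59deg 0.2
[-1.52305543  0.0732232   3.07463778]
```

Emit:
move_arm([
  {"hand":1,"xyz":[-0.3,-0.2,0.25],"twist":0.009},
  {"hand":1,"xyz":[-0.5,0.02,0],"twist":0},
  {"hand":1,"xyz":[-0.5,0.04,0],"twist":0},
  {"hand":1,"xyz":[-0.5,0.04,0],"twist":0},
  {"hand":1,"xyz":[-0.5,0.04,0],"twist":0},
  {"hand":1,"xyz":[-0.5,0.04,0],"twist":0},
  {"hand":1,"xyz":[-0.5,0.04,0],"twist":0},
  {"hand":1,"xyz":[-0.5,0.04,0],"twist":0},
  {"hand":1,"xyz":[-0.5,0.03,0],"twist":0},
  {"hand":1,"xyz":[-0.3,0,0],"twist":0},
])

```text
clock: 38.9
ee_pos: [565.8, -94.1, 24.9]
tcp_rot: [-1.527, 0.069, 3.038]
ft_force: [-3.2, 0.3, -1.4]
grip_width: 0.5
```

```bash
python3 - <<'E'
from h import *
plan((585,-92.3,20),3.046);print(bot.observe()["tcp_rot"])
E
```

```text
t 38.9 tcp [565.8 -94.1  24.9] psi 3.038 F [-3.2  0.3 -1.4] w 0.5
move units [-0.616  0.201 -0.134] mm [-18.5   6.   -4. ] twist -0.003 rows8.59deg 0.1
[-1.52733227  0.0692735   3.03772199]
```

Emit:
move_arm([
  {"hand":1,"xyz":[-0.25,0.1,0],"twist":0},
  {"hand":1,"xyz":[-0.2,0.05,0],"twist":0},
  {"hand":1,"xyz":[-0.15,0,0],"twist":0},
  {"hand":1,"xyz":[-0.1,0,0],"twist":0},
])

```text
clock: 39.3
ee_pos: [584.1, -96.7, 22.3]
tcp_rot: [-1.528, 0.058, 3.037]
ft_force: [-15.7, 1.6, 11.8]
grip_width: 0.3
```

Emit:
move_arm([
  {"hand":1,"xyz":[-0.1,-0.02,0],"twist":0},
  {"hand":1,"xyz":[-0.1,-0.02,0],"twist":0},
])

```text
clock: 39.5
ee_pos: [583.8, -96.6, 22.5]
tcp_rot: [-1.528, 0.043, 3.037]
ft_force: [-10.8, 0.9, 5.7]
grip_width: 0.4
```

Emit:
move_arm([
  {"hand":1,"xyz":[0.3,0,0],"twist":0},
  {"hand":1,"xyz":[0.7,0,0],"twist":0},
  {"hand":1,"xyz":[0.7,-0.6,0],"twist":0},
  {"hand":1,"xyz":[0,-0.9,0],"twist":0},
  {"hand":1,"xyz":[0,-0.9,0],"twist":0},
  {"hand":1,"xyz":[0,-0.9,0],"twist":0},
  {"hand":1,"xyz":[0,-0.9,0],"twist":0},
  {"hand":1,"xyz":[0,0,0],"twist":0},
])

```text
clock: 40.3
ee_pos: [527.1, -86.5, 152.3]
tcp_rot: [-1.525, 0.054, 3.036]
ft_force: [-0.1, -0.1, 0.2]
grip_width: 0.3
```

```bash
python3 - <<'E'
from h import *
plan((585,-92.3,20),3.046)
ci=bot.camera_info("wrist"); im=bot.grab_frame("wrist")
sc=bot.grab_frame("side")
for l,z in(("finger_hole",36),("pull_hook",54),("hook_tip",54),("snap_hook_1",5)):
  for p,c in marks("wrist",l): print(l,p.round(),c,atz("wrist",p,z,ci).round(1))
print([(p.round(),c,atz("side",p,5).round(1)) for p,c in marks("side","snap_hook_1")],[(p.round(),c,atz("side",p,36).round(1)) for p,c in marks("side","finger_hole")])
cv2.imwrite("pics/r.png",np.hstack([cv2.resize(im[0:200,180:420],(480,400)),np.rot90(cv2.resize(im[100:300,0:120],(240,400)),0)]))
E
```

```text
t 40.3 tcp [527.1 -86.5 152.3] psi 3.036 F [-0.1 -0.1  0.2] w 0.3
move units [-1.699  4.504 -0.215] mm [-51.  135.1  -6.4] twist -0.003 rows8.59deg 0.1
finger_hole [305. 112.] 0.56 [609.6 -91.8  36. ]
pull_hook [337.  18.] 0.57 [ 690.8 -127.8   54. ]
pull_hook [208. 308.] 0.54 [434.1  28.8  54. ]
hook_tip [464.  28.] 0.71 [ 682.  -250.5   54. ]
snap_hook_1 [ 75. 248.] 0.89 [495.1 228.6   5. ]
[(array([271., 192.]), 0.69, array([456.6, 298.4,   5. ])), (array([286., 200.]), 0.5, array([486. , 224.6,   5. ])), (array([392., 238.]), 0.22, array([ 695.4, -108.2,    5. ]))] [(array([364., 229.]), 0.64, array([617.8, -75.7,  36. ]))]
```

View pics/r.png

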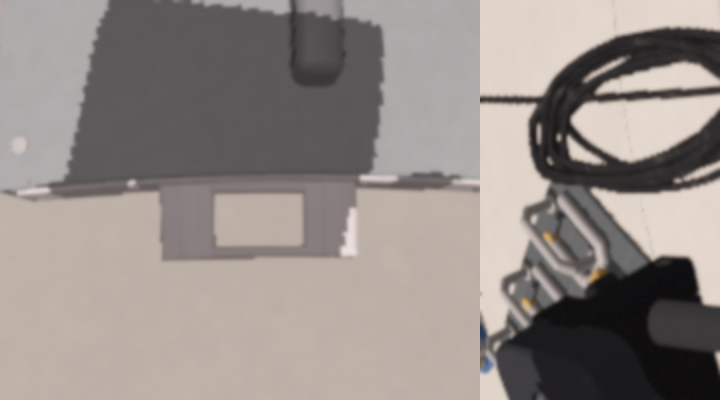

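Emit:
move_arm([
  {"hand":1,"xyz":[0.45,-0.1,-1],"twist":0},
  {"hand":1,"xyz":[0.45,-0.1,-1],"twist":0},
  {"hand":1,"xyz":[0.45,-0.1,-1],"twist":0},
  {"hand":1,"xyz":[0.45,-0.1,-1],"twist":0},
  {"hand":1,"xyz":[0.45,-0.1,-1],"twist":0},
  {"hand":1,"xyz":[0.45,-0.1,-1],"twist":0},
  {"hand":1,"xyz":[0.45,-0.1,-1],"twist":0},
  {"hand":1,"xyz":[0.45,-0.1,-1],"twist":0},
  {"hand":1,"xyz":[0.45,-0.1,-1],"twist":0},
  {"hand":1,"xyz":[0.2,0,-0.5],"twist":0},
])

```text
clock: 41.7
ee_pos: [420.9, 220.5, 149.0]
tcp_rot: [-1.526, 0.033, 3.029]
ft_force: [1.0, -0.5, 0.5]
grip_width: 0.5
```

```bash
python3 - <<'E'
from h import *
plan((585,-92.3,20),3.046)
ci=bot.camera_info("wrist"); im=bot.grab_frame("wrist"); si=bot.grab_frame("side"); sc=bot.grab_frame("scene")
for l,z in(("eye_1",5),("snap_hook_1",5)):
  for p,c in marks("wrist",l): print(l,p.round(),c,atz("wrist",p,z,ci).round(1))
for n in("side","scene"):
  for l,z in(("pull_hook",54),("finger_hole",36)): print(n,l,[(p.round(),c,atz(n,p,z).round(1)) for p,c in marks(n,l)])
P=proj("wrist",[470,285,10],ci)[0].astype(int); print(P)
x,y=np.clip(P[0]-90,0,460),np.clip(P[1]-80,0,240)
f=lambda a,w,h:cv2.resize(a,(w,h),interpolation=cv2.INTER_CUBIC)
out=np.hstack([f(im[y:y+160,x:x+180],500,444),np.vstack([f(si[200:275,340:440],296,222),f(sc[135:210,310:410],296,222)])])
cv2.imwrite("pics/s.png",out)
E
```

```text
t 41.7 tcp [420.9 220.5 149. ] psi 3.029 F [ 1.  -0.5  0.5] w 0.5
move units [-6.464  4.947  9.533] mm [-193.9  148.4  286. ] twist -0.006 rows8.59deg 0.1
eye_1 [179. 202.] 0.88 [428.8 360.8   5. ]
eye_1 [259. 100.] 0.7 [520.4 257.8   5. ]
eye_1 [219. 150.] 0.6 [477.2 305.4   5. ]
snap_hook_1 [245. 175.] 0.98 [447.7 283.    5. ]
snap_hook_1 [288. 125.] 0.84 [492.2 232.8   5. ]
side pull_hook [(array([260., 169.]), 0.74, array([446.3, 394.6,  54. ])), (array([281., 231.]), 0.73, array([380.5, -30.5,  54. ])), (array([442., 270.]), 0.57, array([ 693.5, -349.9,   54. ])), (array([396., 225.]), 0.55, array([ 699.1, -115.1,   54. ]))]
side finger_hole [(array([363., 231.]), 0.84, array([610.9, -84. ,  36. ]))]
scene pull_hook [(array([352., 235.]), 0.67, array([364.2,  83.9,  54. ])), (array([355., 151.]), 0.41, array([ 709.8, -138.5,   54. ]))]
scene finger_hole [(array([360., 174.]), 0.97, array([607.8, -97.8,  36. ]))]
[238 154]
```

View pics/s.png

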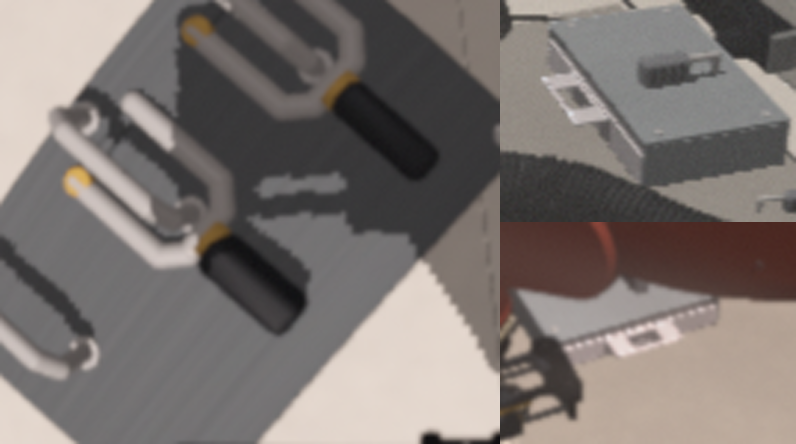

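```bash
python3 - <<'E'
from h import *
a=cv2.imread("pics/a_side.png"); b=bot.grab_frame("side")
print(proj("side",[[611.4,-95.1,36],[601.4,-94.1,36]]))
t=a[220:250,350:380]
for nm,(y,x,h,w) in {"flange":(220,348,26,30),"unit":(205,385,50,50)}.items():
    g=lambda i:cv2.resize(cv2.cvtColor(i,cv2.COLOR_BGR2GRAY),None,fx=4,fy=4,interpolation=cv2.INTER_CUBIC)
    r=cv2.matchTemplate(g(b[y-5:y+h+5,x-5:x+w+5]),g(a[y:y+h,x:x+w]),cv2.TM_CCOEFF_NORMED); _,m,_,l=cv2.minMaxLoc(r); print(nm,m,(np.array(l)/4-5))
E
```

```text
[[364.94470587 232.38244816]
 [361.69167326 232.87760243]]
flange 0.9855933785438538 [0. 0.]
unit 0.9730337262153625 [-0.25 -0.25]
```

The flange matches its starting image to within 0.25 px, which is under 1 mm, so the tray is home. Handing in.

```bash
python3 -c "
from plant import bot
print(bot.observe()['clock'],bot.sign_off())"
```

```text
the job is handed in; nothing more can be done
42.2 None
```

The job is done and handed in at 42.2 s of the 208 s allowed.

I pulled the tray out to its end stop with the larger grey pull hook and laid the hook back on top of the unit. The tray held two snap hooks; I pressed them onto eye_2 and eye_3. After that I pushed the empty tray home.

**Last checks:**
- **Snap hooks:** each was pressed until the eye's leg reached the back of the jaw, at about 32 N along the push. The wrist pictures taken at that moment show both gates shut across the mouth behind the leg. The picture after release shows both hooks still on their eyes and lying on the plate.
- **Pull hook:** it is on top of the unit, lying flat in the side view. The arm partly hid it in the scene view.
- **Tray:** it reached a rigid stop at 10–16 N. In the side view the flange sits within about 0.25 px of where it started.

**Disagreements:**
- The three cameras put the finger hole at x = 608 to 611 mm at the end, against about 611 to 612 mm at the start; this is within the roughly 2 mm calibration error.
- The tool picked up up to about 7° of tilt during the moves, which could not be commanded out. It did not affect the result.

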